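Rack the seal blanks on the scale and zero its dial

TASK

Move every seal blank from the dark tray to the dial scale, standing each foot-down in a free well of its pale rack, fully home, and leave the ones already there in the rack. Then, with all of them on the scale, turn the black bezel so that the dial's zero mark lies right under the needle, so that any blank taken later shows at once, and let go. Do not disturb the dish, the tin or the graver.

Things in the scene. Friction and masses are not known exactly. Their poses are not given: they have to be found in the camera images.
- stone0: Seal blank, square soapstone stick, 22 x 22 mm, 72 mm long with its foot flat and full width and its top 8 mm narrowed to 16 x 16 mm, 95 g; origin at the centre of its foot, z along the stick towards the narrowed top. At the start it stands on its foot in a cell of the dark wooden tray, or is absent (None).
- stone1: Seal blank, square soapstone stick, 22 x 22 mm, 72 mm long with its foot flat and full width and its top 8 mm narrowed to 16 x 16 mm, 95 g; origin at the centre of its foot, z along the stick towards the narrowed top. At the start it stands on its foot in a cell of the dark wooden tray, or is absent (None).
- stone2: Seal blank, square soapstone stick, 22 x 22 mm, 72 mm long with its foot flat and full width and its top 8 mm narrowed to 16 x 16 mm, 95 g; origin at the centre of its foot, z along the stick towards the narrowed top. At the start it stands on its foot in a cell of the dark wooden tray, or is absent (None).
- stone3: Seal blank, square soapstone stick, 22 x 22 mm, 72 mm long with its foot flat and full width and its top 8 mm narrowed to 16 x 16 mm, 95 g; origin at the centre of its foot, z along the stick towards the narrowed top. At the start it stands on its foot in a cell of the dark wooden tray, or is absent (None).
- stone4: Seal blank, square soapstone stick, 22 x 22 mm, 72 mm long with its foot flat and full width and its top 8 mm narrowed to 16 x 16 mm, 95 g; origin at the centre of its foot, z along the stick towards the narrowed top. At the start it stands on its foot in a cell of the dark wooden tray, or is absent (None).
- stone5: Seal blank, square soapstone stick, 22 x 22 mm, 72 mm long with its foot flat and full width and its top 8 mm narrowed to 16 x 16 mm, 95 g; origin at the centre of its foot, z along the stick towards the narrowed top. At the start it already stands in one of the rack's wells, or is absent (None).
- stone6: Seal blank, square soapstone stick, 22 x 22 mm, 72 mm long with its foot flat and full width and its top 8 mm narrowed to 16 x 16 mm, 95 g; origin at the centre of its foot, z along the stick towards the narrowed top. At the start it already stands in one of the rack's wells, or is absent (None).
- stone7: Seal blank, square soapstone stick, 22 x 22 mm, 72 mm long with its foot flat and full width and its top 8 mm narrowed to 16 x 16 mm, 95 g; origin at the centre of its foot, z along the stick towards the narrowed top. At the start it already stands in one of the rack's wells, or is absent (None).
- well0 (a point): Centre of the mouth of one of six wells (two rows of three, 52 mm apart) in the pale wooden rack on the scale; x, y along its walls. A blind square hole 26 x 26 mm, mouth chamfered 2 mm, 30 mm deep: a seated blank's foot is 30 mm below this point and 42 mm of it stands out. It may be taken already.
- well1 (a point): Centre of the mouth of one of six wells (two rows of three, 52 mm apart) in the pale wooden rack on the scale; x, y along its walls. A blind square hole 26 x 26 mm, mouth chamfered 2 mm, 30 mm deep: a seated blank's foot is 30 mm below this point and 42 mm of it stands out. It may be taken already.
- well2 (a point): Centre of the mouth of one of six wells (two rows of three, 52 mm apart) in the pale wooden rack on the scale; x, y along its walls. A blind square hole 26 x 26 mm, mouth chamfered 2 mm, 30 mm deep: a seated blank's foot is 30 mm below this point and 42 mm of it stands out. It may be taken already.
- well3 (a point): Centre of the mouth of one of six wells (two rows of three, 52 mm apart) in the pale wooden rack on the scale; x, y along its walls. A blind square hole 26 x 26 mm, mouth chamfered 2 mm, 30 mm deep: a seated blank's foot is 30 mm below this point and 42 mm of it stands out. It may be taken already.
- well4 (a point): Centre of the mouth of one of six wells (two rows of three, 52 mm apart) in the pale wooden rack on the scale; x, y along its walls. A blind square hole 26 x 26 mm, mouth chamfered 2 mm, 30 mm deep: a seated blank's foot is 30 mm below this point and 42 mm of it stands out. It may be taken already.
- well5 (a point): Centre of the mouth of one of six wells (two rows of three, 52 mm apart) in the pale wooden rack on the scale; x, y along its walls. A blind square hole 26 x 26 mm, mouth chamfered 2 mm, 30 mm deep: a seated blank's foot is 30 mm below this point and 42 mm of it stands out. It may be taken already.
- pan: The scale's steel pan with the rack (112 x 164 x 36 mm) fixed on it; origin at the centre of its underside, about 72 mm above the bench, rack top 42 mm above that. It is sprung and only moves straight down and up: it sinks about 0.5 mm for each blank, 5 mm for a push of 10 N, and stops some 10 mm down. Its own weight varies.
- bezel_centre (a point): On the axis, at the top of the scale's round black bezel: 64 mm across, gripped on its outside, standing 24 mm above the flat grey housing (housing top 60 mm above the bench). It carries the white dial, turns with it about the vertical, both ways, more than a full turn, against about 0.05 N m of friction, and stays where left. The needle does not turn with it.
- zero_mark (a point): The dial's zero: the one long broad black bar, 18 x 5.5 mm, running inward from the dial's edge; the other 19 marks are short and thin. The point lies on the bar, 25 mm from the bezel's axis, and turns with the bezel.
- needle_tip (a point): Point near the tip of the thin dark needle just above the dial, 25 mm from the bezel's axis, on which it pivots; a short tail sticks out the other way. Driven by the weight on the pan alone: clockwise seen from above, about 0.3 rad for every blank, and also when the pan is pushed; it settles within a second.
- tray: Loose dark wooden tray on the bench to the robot's left, 190 (x) x 130 (y) x 34 mm, 0.7 kg, with six square cells, 26 x 26 mm and 26 mm deep, 60 mm apart (three along x, two along y), which hold the blanks upright so that 46 mm of each stands out; some cells are empty. Origin at the centre of its underside.
- dish: Bystander: green glass dish, 84 mm across and 30 mm high, on the bench; origin at the centre of its underside.
- tin: Bystander: white round tea tin, 60 mm across and 85 mm high; origin at the centre of its underside.
- graver: Bystander: engraving tool with a dark wooden handle, 150 mm long, lying flat on the bench at the near side of the scale; origin at the middle of its underside.

How it is judged:
By the outcome, as a careful person would: the job done as asked, in the order asked, and still so for the second after the job is handed in, with the robot touching nothing.
Of stone0, stone1, stone2, stone3, stone4 only 4 to 5 are there at a start; the rules pass over those that are not, and their reading is None.
Of stone5, stone6, stone7 only 1 to 1 are there at a start; the rules pass over those that are not, and their reading is None.
At some moment in a run one of tray may be knocked a few centimetres aside while the robot is not near it.
It also fails if it takes over 210 s, if anything falls off the work surface, if the arm or the gripper's body presses on something with over 40 N, if the wrist force passes 120 N, or if a joint passes its speed limit or range.

ROBOT

A 7-joint arm with a two-finger parallel gripper is mounted at the origin on the work surface. World frame = base frame: x ahead of the robot, y to its left, z up, the work surface at z = 0. Lengths are in m, angles in rad, forces in N, time in s.
With the tool pointing down it reaches from about 0.425 to 0.925 m from the base axis. Payload 6.8 kg.
Tool frame: the origin (TCP) lies midway between the tips of the shut fingers; the grasp point (between the pads) lies 19 mm behind it; z points along the fingers, x is the direction in which the jaws open and shut, and the axes are right-handed (so a half turn about z gives the same grasp; the last joint's range is limited). The gripper opens to 85 mm and grips with 20 to 120 N. Pads are 22 mm wide; open, the fingers measure 114 mm over their backs; the gripper's body (76 mm by 85 mm) begins 54 mm behind the grasp point. The pads swing forward as they close: fully open they stand 13 mm farther back than shut.
Start: joints at [1.101, 0.477, 0.022, 1.555, -0.011, 1.109, -0.083], TCP at [0.239, -0.631, 0.231] pointing down, gripper open.
Joint ranges: [-2.96, 2.96], [-0.34, 2.1], [-1.41, 1.46], [0.24, 2.44], [-1.37, 4.51], [0.17, 1.92], [-2.96, 2.96]. Speed limits (rad/s): [2.39, 2.39, 3.14, 3.14, 3.14, 3.14, 3.14].

INTERFACE

Orientations are given as a unit quaternion [w, x, y, z].
In Python, from station import bot gives the robot as it stands.
- The arm moves only by the tool step_arm, never from a script. Its argument "increments" is a list of rows, each a list of 7 numbers: the shift along the tool's x, y, z in cm, then the turn, a rotation vector about the tool's x, y, z in degrees, then the closure, from 0 (fully open) to 1 (shut). A call has 1 to 20 rows; each row shifts and turns the commanded pose from where the row before left it, along the tool's axes as they then stand; what a row does not reach is not made up. A row lasts 1/10 s, in which the tool goes at most 50 mm and 8.59 degrees, less where a joint would pass 70% of its speed; a pose out of reach is approached as far as the arm can. A call is refused whole if a number of a shift passes 5 or a number of a turn 8.59, either way. A call with a gripper value outside its range is refused whole. The fingers move at their own pace and stop on an object; "squeeze" is the grip in N (left out, the last holds). Time passes only in rows, so rows that do not move let the fingers close. It gives the time, the measured TCP pose, the force and the opening at its end, in the units of the state.
- bot.get_obs(): the state, without advancing time (a new reading comes with each control period).
- bot.read_camera(name): name is "scene" or "top"; returns a dict with "pixels" (384x512x3 uint8, red, green, blue), "vertical_fov" (degrees; the focal length in pixels is half the picture's height over the tangent of half this angle, whatever the lens; pixels are square), "cx", "cy" (the principal point, pixels), "k1" (the pictures are not rectified: a ray, as slopes to the right and down, at radius r is drawn at 1 + k1 r^2 times it, then the intrinsics apply), "camera_from_world" (4x4, takes a point from world to camera coordinates). Camera axes: x right, y down, z forward; pixel columns grow to the right and rows downward; lengths in m; the calibration is good to about 2 mm. A picture is of the moment at which its call begins. There is no depth.
- bot.hand_in(): hands the job in, once; it reports no verdict.
Trained networks look in a picture, given as the dict that the camera call returned (one of the last four; its "shot" number tells which), for a name from the list of things; names that differ only in an ending like _2 or _b are one class to them, and where a whole thing is asked for, a point or a joint stands for the part that bears it (a point fixed in the world has none). Each returns a list of dicts, best first, with "score" (0 to 1); they miss things now and then, are a little off and sometimes report something else, mostly with a low value. They report only what shows in the picture. A call takes as long as a camera call.
- bot.find_in(picture, query): "point" ([column, row] in pixels, amid what is visible of it).
- bot.cut_out(picture, query): "pixels" (384x512 bool, what is visible of it) and "point" ([column, row] in pixels, amid what is visible of it).
- bot.pinpoint(picture, query): "point" ([column, row] in pixels: a listed point, or the origin of a listed thing).
The state is a dict: "t": time; "q": joint angles; "joint_vel": joint speeds; "joint_torque": joint torques, N m; "eef_pos": TCP position; "tool_rot": TCP orientation; "contact_force": force on the tool from outside, world axes, zero at the start; "torque": the same for the moment, N m; "gripper_width": opening from 0.0 (shut) to 1.0 (fully open).
Only numpy, scipy, OpenCV 4.12 (cv2) and the standard library are available. Lean on these libraries where they do the work, as an engineer would, in place of code of your own. Each camera call takes 0.05 s, during which the arm holds its last target.

## Working session

There is one attempt and no reset: what is moved stays moved. The work goes in short steps, Python scripts to look and compute and a tool call to move; the robot and the scene stay as the last step left them, time stands still between calls to the robot, and variables do not carry over. Pictures are saved under pics/ and viewed, and the job is handed in when it is done.

Besides the shell and the picture viewer there is one more tool, called after "Request:" by a JSON object that holds its "method" and its "body", one argument or row to a line. step_arm: Moves the arm, as the interface text tells. Its arguments: {"type":"object","properties":{"increments":{"type":"array"},"squeeze":{"type":"number"}},"required":["increments"]}

```bash
ls -la; mkdir -p pics; cat > h.py <<'E'
import numpy as np, cv2
from station import bot
def cam(n,save=None,scale=1.5):
    p=bot.read_camera(n)
    if save:
        im=cv2.cvtColor(p["pixels"],cv2.COLOR_RGB2BGR)
        cv2.imwrite("pics/"+save,cv2.resize(im,None,fx=scale,fy=scale,interpolation=cv2.INTER_CUBIC))
    return p
def K(p):
    f=192/np.tan(np.radians(p["vertical_fov"])/2)
    return np.array([[f,0,p["cx"]],[0,f,p["cy"]],[0,0,1.]]),np.array([p["k1"],0,0,0.])
def proj(p,X):
    k,d=K(p);T=np.array(p["camera_from_world"])
    r,_=cv2.Rodrigues(T[:3,:3])
    return cv2.projectPoints(np.atleast_2d(np.array(X,float)),r,T[:3,3],k,d)[0].reshape(-1,2)
def onz(p,uv,z):
    k,d=K(p);T=np.array(p["camera_from_world"])
    n=cv2.undistortPoints(np.array(uv,float).reshape(-1,1,2),k,d).reshape(-1,2)
    R=T[:3,:3];c=-R.T@T[:3,3]
    v=np.c_[n,np.ones(len(n))]@R
    return c+v*((z-c[2])/v[:,2])[:,None]
def crop(p,c,r,half,name,sc=8):
    im=cv2.cvtColor(p["pixels"],cv2.COLOR_RGB2BGR)
    c=int(c);r=int(r)
    im=im[max(0,r-half):r+half,max(0,c-half):c+half]
    cv2.imwrite("pics/"+name,cv2.resize(im,None,fx=sc,fy=sc,interpolation=cv2.INTER_CUBIC))
E
python3 - <<'E'
from h import *
np.set_printoptions(precision=4,suppress=True)
o=bot.get_obs();print(o)
for n in("top","scene"):
    p=cam(n,n+"0.png")
    T=np.array(p["camera_from_world"]);print(n,p["vertical_fov"],p["cx"],p["cy"],p["k1"],-T[:3,:3].T@T[:3,3],T[:3,:3].tolist())
    for q,z in [("stone0",.07),("well0",.114),("pan",.072),("bezel_centre",.084),("zero_mark",.08),("needle_tip",.082),("tray",0),("dish",0),("tin",0),("graver",0)]:
        for d in bot.pinpoint(p,q):
            print(q,round(d["score"],2),np.round(d["point"],1),onz(p,[d["point"]],z)[0])
E
```

```text
total 12
drwxr-xr-x  3 agent agent 4096 Dec  6 15:40 .
drwxr-xr-x 23 root  root  4096 Dec  6 15:40 ..
drwxr-xr-x  2 agent agent 4096 Dec  6 15:40 pics
{'t': 0.0, 'q': array([ 1.1009,  0.4778,  0.0223,  1.5565, -0.0115,  1.1093, -0.0831]), 'joint_vel': array([ 0.0006,  0.0002, -0.0002, -0.0005, -0.0009, -0.0014,  0.0013]), 'joint_torque': array([ -0.0007, -59.6442,   1.608 , -28.1201,   0.0125,   0.0092,
        -0.    ]), 'eef_pos': array([ 0.2387, -0.6307,  0.2303]), 'tool_rot': array([-0.0005,  0.8228, -0.5683, -0.0008]), 'contact_force': array([-0.3848,  0.3165,  0.1489]), 'torque': array([-0.0326, -0.0049,  0.0185]), 'gripper_width': 1.0020518668271399}
top 44.27718965071844 257.1283086915426 189.60160894970494 -0.09890213320960055 [ 0.4051 -0.0154  1.4964] [[0.016216630270992436, -0.9998297365649866, -0.008804475171354282], [-0.9921642309154496, -0.015000035174598456, -0.12403684064307162], [0.12388365426725137, 0.01074694492169161, -0.992238551649875]]
stone0 0.64 [170.2 182.2] [0.602  0.2671 0.07  ]
stone0 0.54 [175.5 222.6] [0.4785 0.2462 0.07  ]
stone0 0.45 [156. 222.] [0.47
[... 1752 characters left out ...]
. ] [ 0.6305 -0.1038  0.114 ]
well0 0.66 [239.  183.3] [ 0.5912 -0.0413  0.114 ]
well0 0.63 [252.4 194.2] [ 0.6305 -0.0037  0.114 ]
pan 0.58 [236.3 201.2] [ 0.6061 -0.0466  0.072 ]
pan 0.22 [256.4 197.5] [ 0.5854 -0.0011  0.072 ]
bezel_centre 0.69 [168.2 187.5] [ 0.5876 -0.2199  0.084 ]
bezel_centre 0.26 [232.4 195.5] [ 0.6007 -0.0566  0.084 ]
zero_mark 0.85 [156.2 191.6] [ 0.6027 -0.2459  0.08  ]
tray 0.86 [377.4 218.9] [0.5413 0.3025 0.    ]
tray 0.37 [256.8 175.6] [ 0.3799 -0.0283  0.    ]
dish 0.73 [157.7 169.3] [ 0.3822 -0.3352  0.    ]
tin 0.92 [224.1 264.3] [ 0.7434 -0.052   0.    ]
graver 0.54 [256.3 180.3] [ 0.405  -0.0264  0.    ]
graver 0.25 [235.8 179. ] [ 0.4056 -0.0872  0.    ]
```

```bash
python3 - <<'E'
from h import *
p=cam("top")
def cr(p,x0,x1,y0,y1,n,s):
    im=cv2.cvtColor(p["pixels"],cv2.COLOR_RGB2BGR)[y0:y1,x0:x1]
    cv2.imwrite("pics/"+n,cv2.resize(im,None,fx=s,fy=s,interpolation=cv2.INTER_CUBIC))
cr(p,230,390,130,250,"topc.png",5)
cr(p,110,230,150,250,"topt.png",6)
s=cam("scene")
cr(s,120,280,140,260,"scc.png",5)
E
```

```text
(no output)
```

View pics/top0.png

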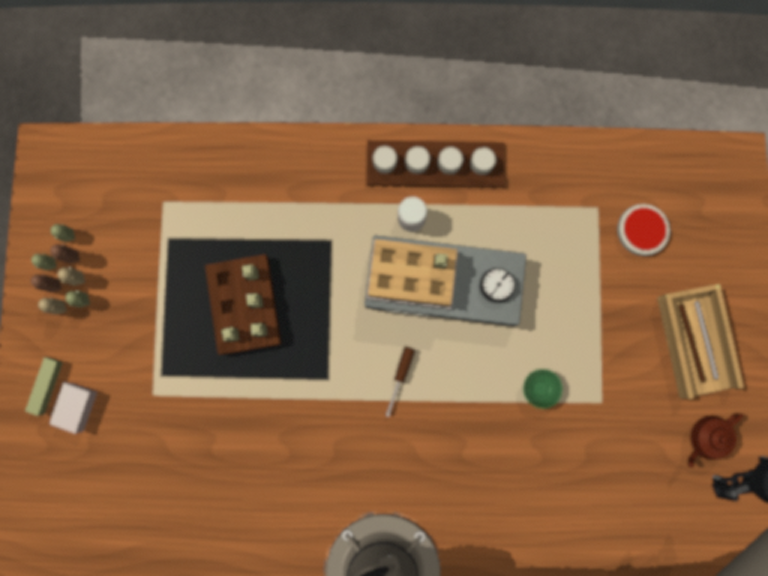

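View pics/scene0.png

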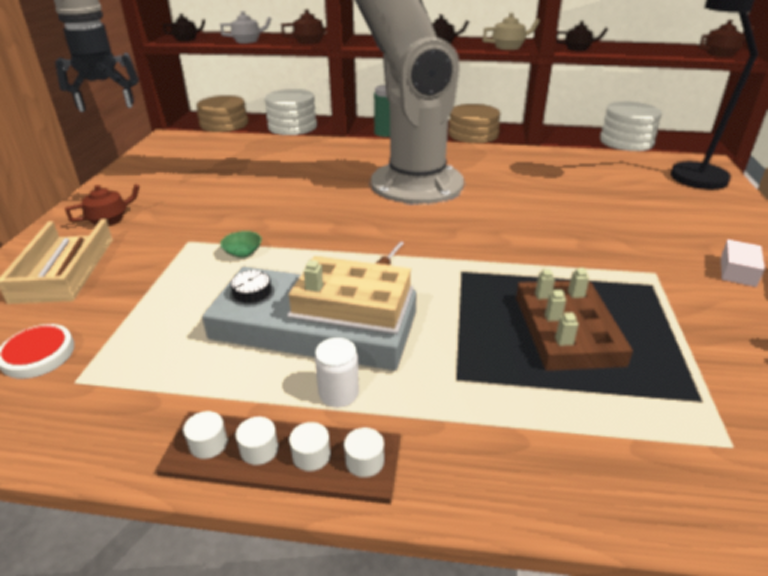

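```bash
echo
```

```text
(no output)
```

View pics/topc.png

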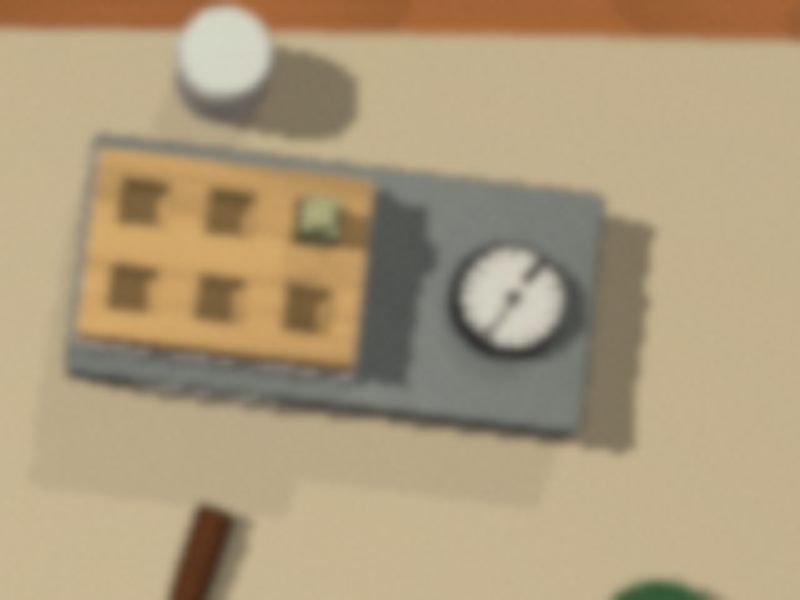

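View pics/topt.png

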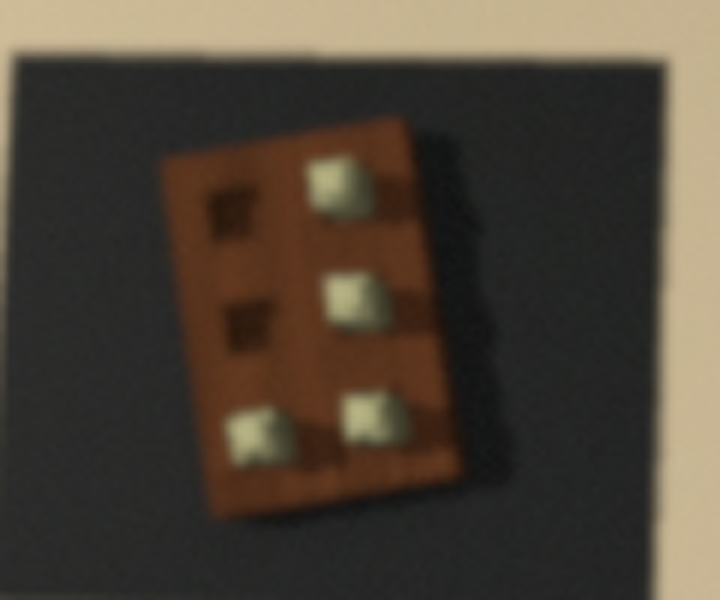

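View pics/scc.png

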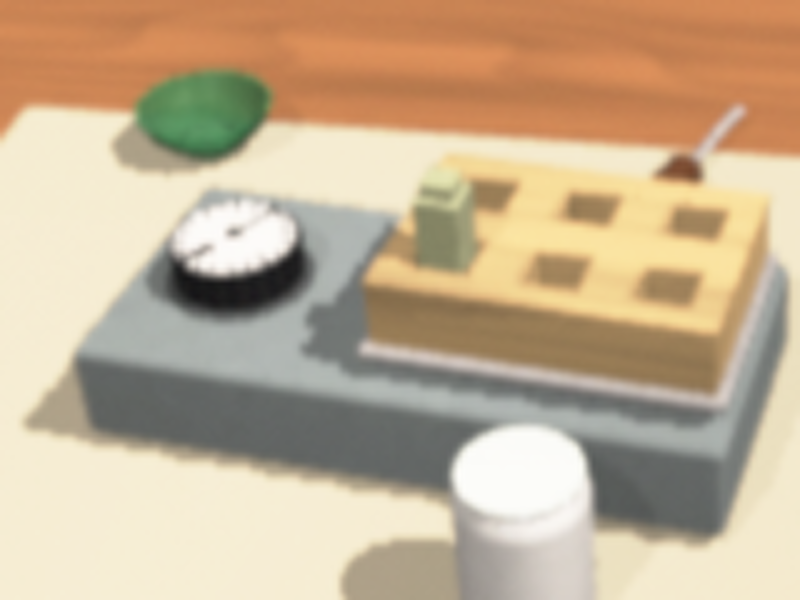

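```bash
cat > fit.py <<'E'
from h import *
from scipy.optimize import least_squares
np.set_printoptions(precision=4,suppress=True)
def grid(n1,n2,d):  # local coords
    return np.array([[ (i-(n1-1)/2)*d,(j-(n2-1)/2)*d] for i in range(n1) for j in range(n2)])
def fitgrid(pics,query,g,z,x0):
    def pts(v,zz):
        c,s=np.cos(v[2]),np.sin(v[2]);xy=g@np.array([[c,s],[-s,c]])+v[:2]
        return np.c_[xy,np.full(len(g),zz)]
    obs=[]
    for p in pics:
        for d in sum([bot.pinpoint(p,q) for q in query],[]):
            if d["score"]>.3: obs.append((p,np.array(d["point"])))
    v=np.array(x0,float)
    for it in range(6):
        pairs=[]
        for p,u in obs:
            e=np.linalg.norm(proj(p,pts(v,z))-u,axis=1);i=e.argmin()
            if e[i]<(10 if it<2 else 5): pairs.append((p,u,i))
        f=lambda v:np.concatenate([proj(p,pts(v,z)[i])[0]-u for p,u,i in pairs])
        v=least_squares(f,v,loss="soft_l1").x
    return v,pts(v,z),f(v).reshape(-1,2),[i for _,_,i in pairs]
E
python3 - <<'E'
from fit import *
t=cam("top");s=cam("scene")
for P in ([t],[s],[t,s]):
    v,X,r,i=fitgrid(P,["well0","well1"],grid(2,3,.052),.1135,[.605,-.05,-.1])
    print("rack",v,i);print(r.T)
    v,X,r,i=fitgrid(P,["stone0","stone1"],grid(3,2,.06),.008,[.543,.305,.1])
    print("tray",v,i);print(r.T)
print(bot.get_obs()["t"])
E
```

```text
rack [ 0.6036 -0.053  -0.0636] [np.int64(2), np.int64(1), np.int64(3), np.int64(5), np.int64(4), np.int64(0), np.int64(2), np.int64(1), np.int64(3), np.int64(5), np.int64(4), np.int64(0)]
[[ 0.1431  0.7984 -0.3021 -0.9584 -1.1851  4.0639  0.1431  0.7984 -0.3021
  -0.9584 -1.1851  4.0639]
 [ 0.2176 -2.2084  1.114  -1.0075  0.0503  0.7667  0.2176 -2.2084  1.114
  -1.0075  0.0503  0.7667]]
tray [0.5438 0.3045 0.1819] [np.int64(2), np.int64(4), np.int64(1), np.int64(0), np.int64(2), np.int64(4), np.int64(1), np.int64(0)]
[[-0.5726  0.9761  0.6812 -1.1677 -0.5726  0.9761  0.6812 -1.1677]
 [ 0.3012 -0.7997  3.6619 -0.8177  0.3012 -0.7997  3.6619 -0.8177]]
rack [ 0.5982 -0.0495 -0.07  ] [np.int64(3), np.int64(2), np.int64(4), np.int64(1), np.int64(0), np.int64(5), np.int64(3), np.int64(2), np.int64(4), np.int64(1), np.int64(0), np.int64(5)]
[[ 0.7598  0.6859 -0.3399  0.804  -1.1555 -0.9734  0.7598  0.6859 -0.3399
   0.804  -1.1555 -0.9734]
 [ 0.011  -1.0832 -3.7592  0.4775  1.2863  0.6236  0.011  -1.0832 -3.7592
   0.4775  1.2863  0.6236]]
tray [0.5501 0.3026 0.1921] [np.int64(2), np.int64(
[... 766 characters left out ...]
911 -1.5117  1.9359 -0.4292  0.7504  1.5866  0.7911 -1.5117  1.9359
  -0.4292  0.7504  1.5866  0.7821 -0.3367 -2.9641  1.2024  1.99    1.4434
   0.7821 -0.3367 -2.9641  1.2024  1.99    1.4434]]
tray [0.5455 0.3038 0.191 ] [np.int64(2), np.int64(4), np.int64(1), np.int64(0), np.int64(2), np.int64(4), np.int64(1), np.int64(0), np.int64(2), np.int64(4), np.int64(0), np.int64(1), np.int64(2), np.int64(4), np.int64(0), np.int64(1)]
[[-0.344   1.0385  1.1032 -0.7711 -0.344   1.0385  1.1032 -0.7711  1.9994
  -0.6974  0.7082 -0.4006  1.9994 -0.6974  0.7082 -0.4006]
 [-0.3056 -1.3721  3.1905 -1.4583 -0.3056 -1.3721  3.1905 -1.4583 -0.951
   2.6776 -1.6129 -2.6316 -0.951   2.6776 -1.6129 -2.6316]]
2.1
```

```bash
cat > edge.py <<'E'
from fit import *
from scipy.optimize import minimize
def rect(cx,cy,w,h,z):
    c=np.array([[cx-w/2,cy-h/2,z],[cx+w/2,cy-h/2,z],[cx+w/2,cy+h/2,z],[cx-w/2,cy+h/2,z]])
    return [(c[i],c[(i+1)%4]) for i in range(4)]
def sample(segs,step=.002):
    P=[];Q=[];W=[]
    for a,b in segs:
        n=max(3,int(np.linalg.norm(b-a)/step));t=(np.arange(n)+.5)/n
        P.append(a+(b-a)*t[:,None]);Q.append(np.repeat([(b-a)/np.linalg.norm(b-a)],n,0))
    return np.vstack(P),np.vstack(Q)
def grads(p,sig):
    im=cv2.GaussianBlur(p["pixels"],(0,0),sig).astype(np.float32)
    return [cv2.Sobel(im,cv2.CV_32F,1,0,ksize=3),cv2.Sobel(im,cv2.CV_32F,0,1,ksize=3)]
def xf(v,P):
    c,s=np.cos(v[2]),np.sin(v[2]);return np.c_[P[:,0]*c-P[:,1]*s+v[0],P[:,0]*s+P[:,1]*c+v[1],P[:,2]]
def fitedge(pics,segs,x0,sig=(2.,1.,.7),sc=(.004,.004,.03)):
    P,Q=sample(segs);v=np.array(x0,float);sc=np.array(sc)
    for sg in sig:
        G=[grads(p,sg) for p in pics]
        def cost(u):
            w=v0+u*sc;tot=0
            for p,(gx,gy) in zip(pics,G):
                A=proj(p,xf(w,P));B=proj(p,xf(w,P+Q*1e-3));d=B-A;d/=np.linalg.norm(d,axis=1)[:,None]
                m=A.astype(np.float32)
                ax=cv2.remap(gx,m[:,0],m[:,1],cv2.INTER_LINEAR).reshape(-1,3);ay=cv2.remap(gy,m[:,0],m[:,1],cv2.INTER_LINEAR).reshape(-1,3)
                g=np.linalg.norm(-ax*d[:,1:]+ay*d[:,:1],axis=1)
                tot-=np.sqrt(g+1).mean()
            return tot
        best=None;v0=v.copy()
        for st in [(0,0,0),(1,0,0),(-1,0,0),(0,1,0),(0,-1,0),(0,0,1),(0,0,-1)]:
            r=minimize(cost,np.array(st,float),method="Nelder-Mead",options=dict(xatol=.01,fatol=1e-3))
            if best is None or r.fun<best.fun: best=r
        v=v0+best.x*sc
    return v,best.fun/len(pics)
G=grid(2,3,.052)
def racksegs(z=.1135):
    s=rect(0,0,.112,.164,z)
    for a in G: s+=rect(a[0],a[1],.030,.030,z)
    return s
def traysegs():
    s=rect(0,0,.19,.13,.034)
    return s
def stonesegs(z0):
    return rect(0,0,.016,.016,z0+.072)+rect(0,0,.022,.022,z0+.064)
def overlay(p,segs,v,name,box,s):
    x0,x1,y0,y1=box
    im=cv2.resize(cv2.cvtColor(p["pixels"],cv2.COLOR_RGB2BGR)[y0:y1,x0:x1],None,fx=s,fy=s,interpolation=cv2.INTER_CUBIC)
    for sg,vv in zip(segs,v):
        for a,b in sg:
            q=(proj(p,xf(vv,np.array([a,b])))-[x0,y0]+.5)*s-.5
            cv2.line(im,tuple(q[0].round().astype(int).tolist()),tuple(q[1].round().astype(int).tolist()),(0,0,255),1)
    cv2.imwrite("pics/"+name,im)
E
python3 - <<'E'
from edge import *
t=cam("top");s=cam("scene")
for P in ([t],[s],[t,s]):
    R=fitedge(P,racksegs(),[.602,-.051,-.08]);T=fitedge(P,traysegs(),[.545,.304,.17])
    print("rack",*R,"tray",*T)
    for g in [(0,0),(0,1),(1,0),(2,0)]:
        a=np.array([[ (g[0]-1)*.06,(g[1]-.5)*.06,0]]);X=xf(T[0],a)[0]
        print("  stone",g,X[:2],*fitedge(P,stonesegs(.008),[X[0],X[1],T[0][2]],sc=(.003,.003,.05)))
overlay(t,[racksegs(),traysegs()],[R[0],T[0]],"o1.png",(100,360,130,250),3)
overlay(s,[racksegs(),traysegs()],[R[0],T[0]],"o2.png",(180,440,140,250),3)
E
```

```text
rack [ 0.6055 -0.0519 -0.104 ] -13.261077803016052 tray [0.5433 0.3008 0.1902] -11.131699858883488
  stone (0, 0) [0.49 0.26] [0.4889 0.2625 0.1121] -17.454101922888782
  stone (0, 1) [0.4787 0.3189] [0.4788 0.3203 0.1905] -16.79427130880892
  stone (1, 0) [0.5489 0.2714] [0.5495 0.2734 0.1092] -17.030843561136113
  stone (2, 0) [0.6079 0.2827] [0.6085 0.2846 0.1904] -16.468013961358707
rack [ 0.6075 -0.0504 -0.1099] -14.22389708583864 tray [0.5425 0.304  0.1839] -12.444129291852608
  stone (0, 0) [0.489  0.2635] [0.4952 0.2579 0.6794] -14.032786445350888
  stone (0, 1) [0.478  0.3225] [0.4752 0.4375 0.1851] -13.349508901973993
  stone (1, 0) [0.5479 0.2745] [0.5511 0.2761 0.1844] -15.02288048365849
  stone (2, 0) [0.6069 0.2855] [0.6096 0.2855 0.1176] -14.612065664082452
rack [ 0.606  -0.051  -0.1069] -13.604556971527803 tray [0.5421 0.3024 0.1895] -11.721575897707254
  stone (0, 0) [0.4888 0.2616] [0.4909 0.2617 0.6545] -14.543538357591082
  stone (0, 1) [0.4775 0.3205] [0.4798 0.3206 0.4436] -14.371861554519473
  stone (1, 0) [0.5478 0.2729] [0.5499 0.2748 0.1899] -15.879289930394863
  stone (2, 0) [0.6067 0.2842] [0.6092 0.2855 0.1303] -15.420430399092139
```

View pics/o1.png

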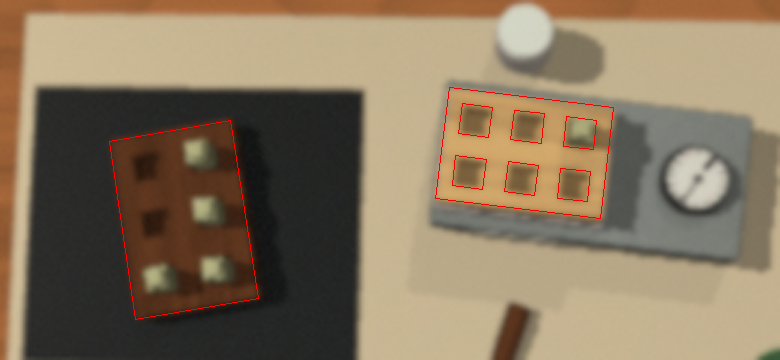

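View pics/o2.png

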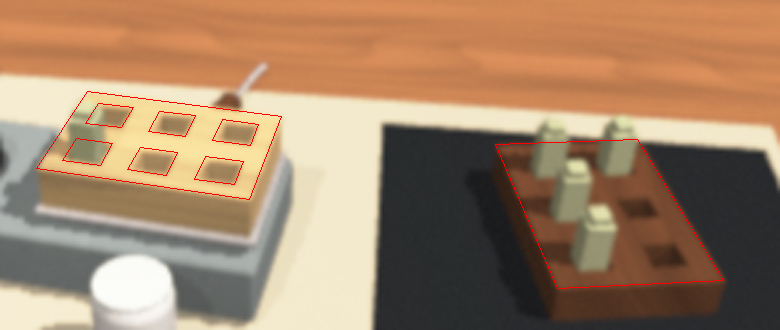

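```bash
cat > plan.py <<'E'
from h import *
from scipy.spatial.transform import Rotation as Ro
def pose():
    o=bot.get_obs();q=o["tool_rot"];R=Ro.from_quat([q[1],q[2],q[3],q[0]]).as_matrix()
    return o,np.array(o["eef_pos"]),R
def plan(*wps):
    """wps (x,y,z,yawdeg): turn first, then shift; prints turn about tool xyz and shift cm in new frame"""
    o,p,R=pose()
    for w in wps:
        y=np.radians(w[3]);c,s=np.cos(y),np.sin(y)
        best=None
        for k in (1,-1):
            Rt=np.array([[k*c,k*s,0],[k*s,-k*c,0],[0,0,-1]])
            rv=np.degrees(Ro.from_matrix(R.T@Rt).as_rotvec())
            if best is None or np.linalg.norm(rv)<np.linalg.norm(best[0]): best=(rv,Rt)
        rv,R=best
        d=R.T@(np.array(w[:3])-p)*100;p=np.array(w[:3])
        print("turn",rv.round(2),"n>=",int(np.ceil(np.abs(rv).max()/8.59)),"then shift cm",d.round(2),"n>=",int(np.ceil(np.linalg.norm(d)/5)))
    print("t",round(o["t"],2),"pos",o["eef_pos"].round(4),"yaw",round(np.degrees(np.arctan2(pose()[2][1,0],pose()[2][0,0])),2),"F",o["contact_force"].round(1),"w",round(o["gripper_width"],3),"q7",round(o["q"][6],2))
E
python3 -c "
from plan import *
plan((.55,-.2,.25,10.86),(.609,.285,.20,10.86),(.609,.285,.043,10.86))"
```

```text
turn [-1.000e-02  1.000e-02 -8.013e+01] n>= 10 then shift cm [ 38.68 -36.49  -1.88] n>= 11
turn [0. 0. 0.] n>= 0 then shift cm [ 14.93 -46.52   5.  ] n>= 10
turn [0. 0. 0.] n>= 0 then shift cm [ 0.   0.  15.7] n>= 4
t 2.2 pos [ 0.2389 -0.6313  0.2312] yaw -69.27 F [ 0.2 -0.1  0.7] w 0.997 q7 -0.08
```

Request:
{"method": "step_arm", "body": {
  "increments": [
    [0, 0, -0.19, 0, 0, -8.01, 0.5],
    [0, 0, -0.19, 0, 0, -8.01, 0.5],
    [0, 0, -0.19, 0, 0, -8.01, 0.5],
    [0, 0, -0.19, 0, 0, -8.01, 0.5],
    [0, 0, -0.19, 0, 0, -8.01, 0.5],
    [0, 0, -0.19, 0, 0, -8.01, 0.5],
    [0, 0, -0.19, 0, 0, -8.01, 0.5],
    [0, 0, -0.19, 0, 0, -8.01, 0.5],
    [0, 0, -0.19, 0, 0, -8.01, 0.5],
    [0, 0, -0.19, 0, 0, -8.01, 0.5]
  ],
  "squeeze": 40
}}

```text
t: 3.2
eef_pos: [0.2388, -0.6313, 0.2504]
tool_rot: [0.0, 0.995, 0.097, -0.0]
contact_force: [0.3, -0.6, 0.2]
gripper_width: 0.498
```

Request:
{"method": "step_arm", "body": {
  "increments": [
    [1, -1, 0, 0, 0, 0, 0.5],
    [2, -2, 0, 0, 0, 0, 0.5],
    [3.22, -3.04, 0, 0, 0, 0, 0.5],
    [3.22, -3.04, 0, 0, 0, 0, 0.5],
    [3.22, -3.04, 0, 0, 0, 0, 0.5],
    [3.22, -3.04, 0, 0, 0, 0, 0.5],
    [3.22, -3.04, 0, 0, 0, 0, 0.5],
    [3.22, -3.04, 0, 0, 0, 0, 0.5],
    [3.22, -3.04, 0, 0, 0, 0, 0.5],
    [3.22, -3.04, 0, 0, 0, 0, 0.5],
    [3.22, -3.04, 0, 0, 0, 0, 0.5],
    [3.22, -3.04, 0, 0, 0, 0, 0.5],
    [3.22, -3.04, 0, 0, 0, 0, 0.5],
    [0, 0, 0, 0, 0, 0, 0.5]
  ]
}}

```text
t: 4.6
eef_pos: [0.5513, -0.1922, 0.2508]
tool_rot: [-0.002, 0.995, 0.098, 0.002]
contact_force: [-0.3, -0.0, 0.9]
gripper_width: 0.501
```

```bash
python3 -c "
from plan import *
plan((.609,.285,.20,10.86),(.609,.285,.043,10.86))"
```

```text
turn [-0.19 -0.2   0.39] n>= 1 then shift cm [ 14.66 -45.78   5.08] n>= 10
turn [0. 0. 0.] n>= 0 then shift cm [ 0.   0.  15.7] n>= 4
t 4.6 pos [ 0.5513 -0.1922  0.2508] yaw 11.25 F [-0.3 -0.   0.9] w 0.501 q7 0.27
```

Request:
{"method": "step_arm", "body": {
  "increments": [
    [0.5, -1.5, 0, 0, 0, 0, 0.5],
    [1.2, -3.6, 0, 0, 0, 0, 0.5],
    [1.48, -4.62, 0.5, 0, 0, 0, 0.5],
    [1.48, -4.62, 0.5, 0, 0, 0, 0.5],
    [1.48, -4.62, 0.5, 0, 0, 0, 0.5],
    [1.48, -4.62, 0.5, 0, 0, 0, 0.5],
    [1.48, -4.62, 0.5, 0, 0, 0, 0.5],
    [1.48, -4.62, 0.5, 0, 0, 0, 0.5],
    [1.48, -4.62, 0.5, 0, 0, 0, 0.5],
    [1.4, -4.3, 0.5, 0, 0, 0, 0.5],
    [1.2, -3.9, 0.5, 0, 0, 0, 0.5],
    [0, 0, 0.5, 0, 0, 0, 0.5],
    [0, 0, 0, 0, 0, 0, 0.5]
  ]
}}

```text
t: 5.9
eef_pos: [0.6047, 0.2751, 0.1992]
tool_rot: [0.0, 0.996, 0.094, -0.001]
contact_force: [-0.0, -1.4, -0.9]
gripper_width: 0.498
```

```bash
cat > see.py <<'E'
from edge import *
def trayview(x0=(.5425,.3024,.19),name=None,cells=[(0,0),(0,1),(1,0),(2,0)]):
    t=cam("top");s=cam("scene")
    T,c=fitedge([t,s],traysegs(),x0);print("tray",T,c)
    for g in cells:
        a=np.array([[ (g[0]-1)*.06,(g[1]-.5)*.06,0]]);X=xf(T,a)[0]
        A=fitedge([t],stonesegs(.008),[X[0],X[1],T[2]],sc=(.002,.002,.02));B=fitedge([s],stonesegs(.008),[X[0],X[1],T[2]],sc=(.002,.002,.02))
        print("cell",g,X[:2],"top",A[0],"scene",B[0])
    if name: overlay(t,[traysegs()],[T],name+"t.png",(100,360,130,250),3);overlay(s,[traysegs()],[T],name+"s.png",(230,490,100,290),3)
    return t,s,T
E
python3 -c "
from see import *;from plan import *
t,s,T=trayview(name='v1')
plan((.609,.285,.10,10.86),(.609,.285,.043,10.86))
o,p,R=pose()
for c in (t,s): print(proj(c,[p,p-R[:,2]*.0]))
"
```

```text
tray [0.5423 0.3027 0.1902] -9.809408745969174
cell (0, 0) [0.489  0.2619] top [0.3899 0.2683 0.7852] scene [0.4949 0.2587 0.7099]
cell (0, 1) [0.4777 0.3208] top [0.4777 0.3216 0.2303] scene [0.4759 0.4076 0.2073]
cell (1, 0) [0.548  0.2732] top [0.6737 0.2618 0.836 ] scene [0.5509 0.2759 0.1903]
cell (2, 0) [0.6069 0.2846] top [0.676  0.286  0.6393] scene [0.61   0.2857 0.1901]
turn [ 0.09  0.03 -0.21] n>= 1 then shift cm [ 0.52 -1.15 10.01] n>= 3
turn [0. 0. 0.] n>= 0 then shift cm [0.  0.  5.7] n>= 2
t 6.0 pos [0.6061 0.2727 0.2001] yaw 10.65 F [-0.9 -0.9  0.3] w 0.494 q7 -0.59
[[159.4006 174.2355]
 [159.4006 174.2355]]
[[383.7291 163.8533]
 [383.7291 163.8533]]
```

View pics/v1s.png

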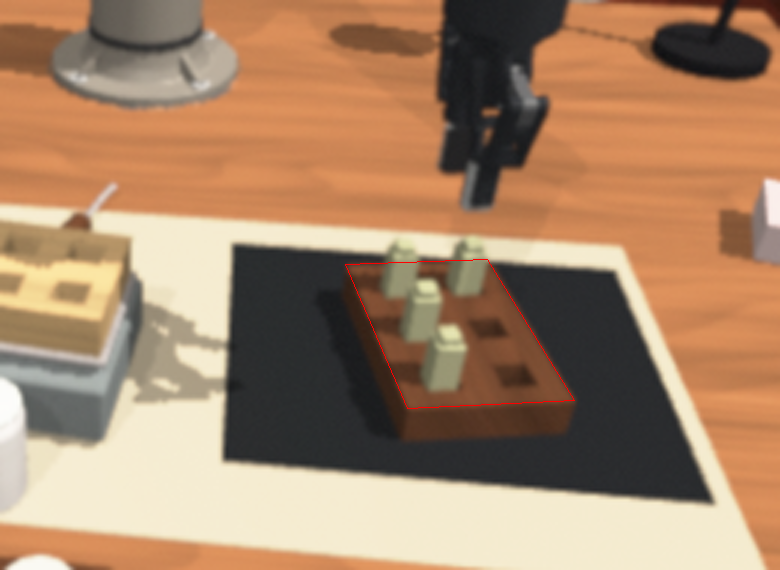

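View pics/v1t.png

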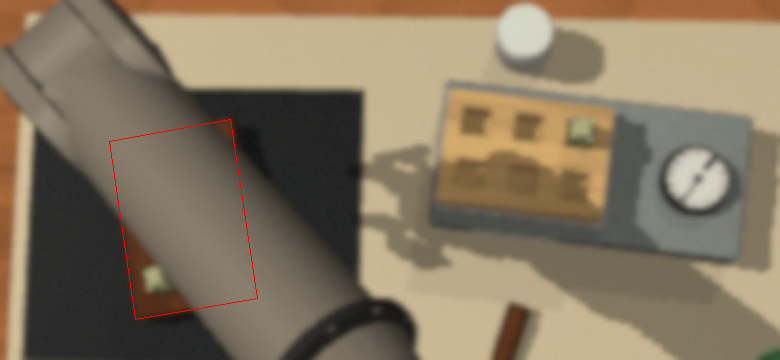

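Request:
{"method": "step_arm", "body": {
  "increments": [
    [0.25, -0.6, 0, 0, 0, 0, 0.5],
    [0.25, -0.55, 2.5, 0, 0, 0, 0.5],
    [0, 0, 3.5, 0, 0, 0, 0.5],
    [0, 0, 3, 0, 0, 0, 0.5],
    [0, 0, 1, 0, 0, 0, 0.5],
    [0, 0, 0, 0, 0, 0, 0.5],
    [0, 0, 0, 0, 0, 0, 0.5]
  ]
}}

```text
t: 6.7
eef_pos: [0.6098, 0.2871, 0.1019]
tool_rot: [-0.0, 0.996, 0.094, 0.001]
contact_force: [-0.1, 0.3, 0.7]
gripper_width: 0.5
```

```bash
python3 -c "
from plan import *
P=[]
for i in range(4):
    s=cam('scene');P.append(pose()[1])
print(np.array(P).round(4))
plan((.609,.285,.043,10.86))
crop(s,380,200,50,'a1.png')
print(proj(s,[P[-1],[.609,.285,.08]])-[330,150])
"
```

```text
[[0.61   0.2874 0.1024]
 [0.61   0.2875 0.1024]
 [0.6099 0.2874 0.1023]
 [0.6097 0.2873 0.102 ]]
turn [-0.04 -0.15 -0.05] n>= 1 then shift cm [-0.11  0.21  5.9 ] n>= 2
t 6.9 pos [0.6097 0.2873 0.102 ] yaw 10.81 F [-0.4 -0.6 -0.3] w 0.5 q7 -0.66
[[52.42985271 52.6048646 ]
 [49.55055696 60.05922201]]
```

View pics/a1.png

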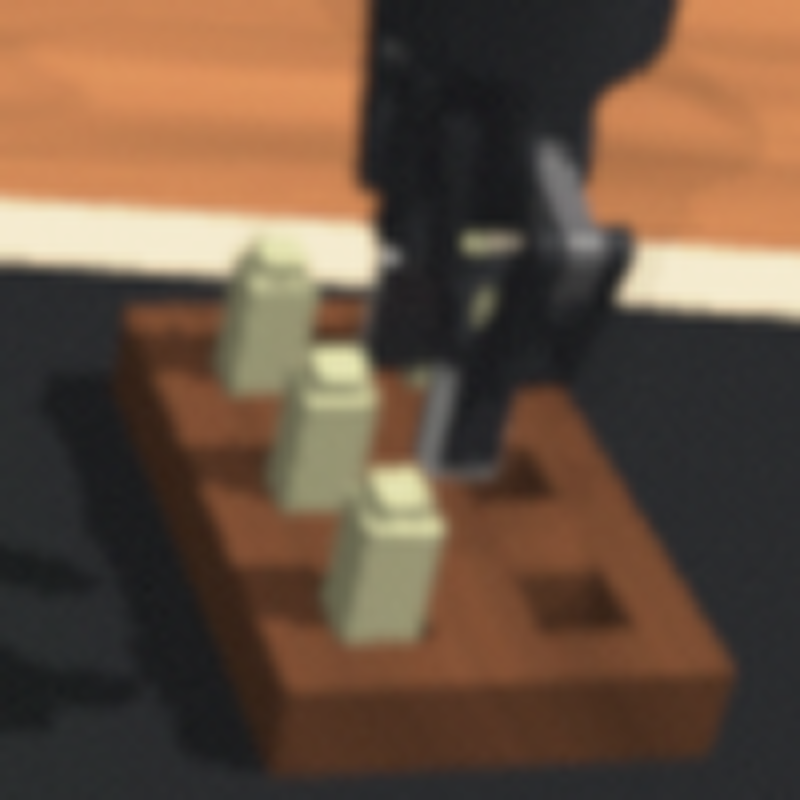

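Request:
{"method": "step_arm", "body": {
  "increments": [
    [-0.05, 0.2, 0, 0, 0, 0, 0.5],
    [0, 0, 1.5, 0, 0, 0, 0.5],
    [0, 0, 2, 0, 0, 0, 0.5],
    [0, 0, 1.7, 0, 0, 0, 0.5],
    [0, 0, 0.7, 0, 0, 0, 0.5],
    [0, 0, 0, 0, 0, 0, 0.5],
    [0, 0, 0, 0, 0, 0, 0.5]
  ]
}}

```text
t: 7.6
eef_pos: [0.6089, 0.2851, 0.0415]
tool_rot: [-0.0, 0.996, 0.094, 0.0]
contact_force: [0.1, 0.6, 0.5]
gripper_width: 0.5
```

```bash
python3 -c "
from plan import *
s=cam('scene')
plan((.609,.285,.043,10.86))
crop(s,380,200,50,'a2.png')
"
```

```text
turn [-0.03 -0.06 -0.03] n>= 1 then shift cm [-0.02  0.02 -0.1 ] n>= 1
t 7.65 pos [0.6092 0.2852 0.042 ] yaw 10.83 F [ 0.1 -0.   0.1] w 0.499 q7 -0.69
```

View pics/a2.png

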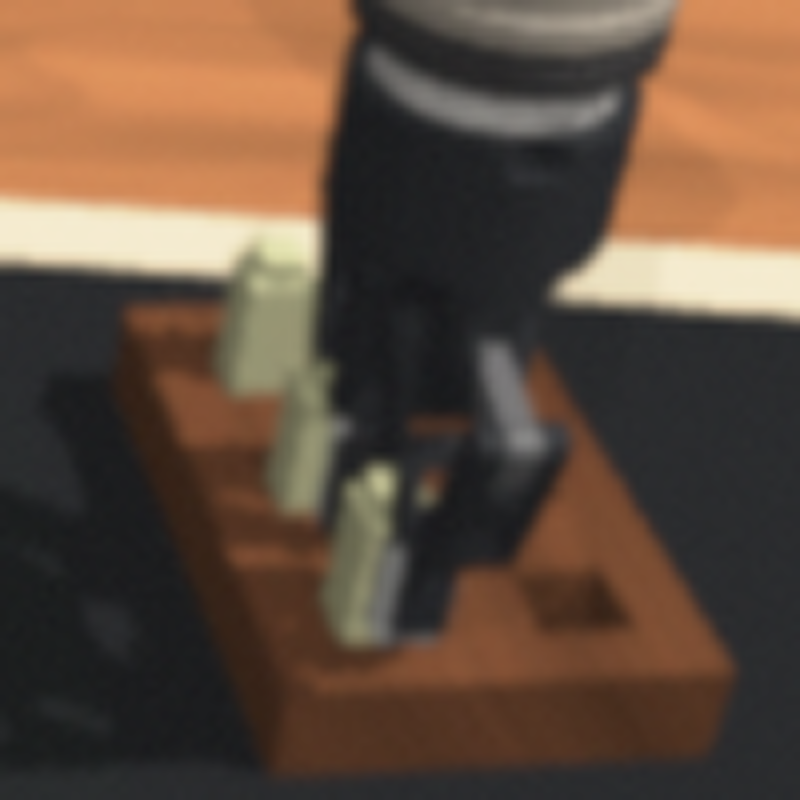

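Request:
{"method": "step_arm", "body": {
  "increments": [
    [0, 0, 0, 0, 0, 0, 0.7],
    [0, 0, 0, 0, 0, 0, 0.8],
    [0, 0, 0, 0, 0, 0, 1],
    [0, 0, 0, 0, 0, 0, 1],
    [0, 0, 0, 0, 0, 0, 1],
    [0, 0, 0, 0, 0, 0, 1],
    [0, 0, 0, 0, 0, 0, 1]
  ],
  "squeeze": 40
}}

```text
t: 8.35
eef_pos: [0.6093, 0.2851, 0.0422]
tool_rot: [-0.0, 0.996, 0.094, 0.001]
contact_force: [-0.6, 0.6, 6.6]
gripper_width: 0.249
```

```bash
python3 -c "
from see import *;from plan import *
t=cam('top');s=cam('scene')
T=[.5423,.3027,.19]
print(fitedge([s],traysegs(),T))
plan((.609,.285,.043,10.86))
crop(s,380,200,50,'a3.png')
"
```

```text
(array([0.5444, 0.3037, 0.1901]), np.float64(-10.471218660123153))
turn [-0.02 -0.08 -0.04] n>= 1 then shift cm [-0.03  0.01 -0.08] n>= 1
t 8.45 pos [0.6093 0.2851 0.0422] yaw 10.82 F [0.  0.2 6.6] w 0.251 q7 -0.69
```

View pics/a3.png

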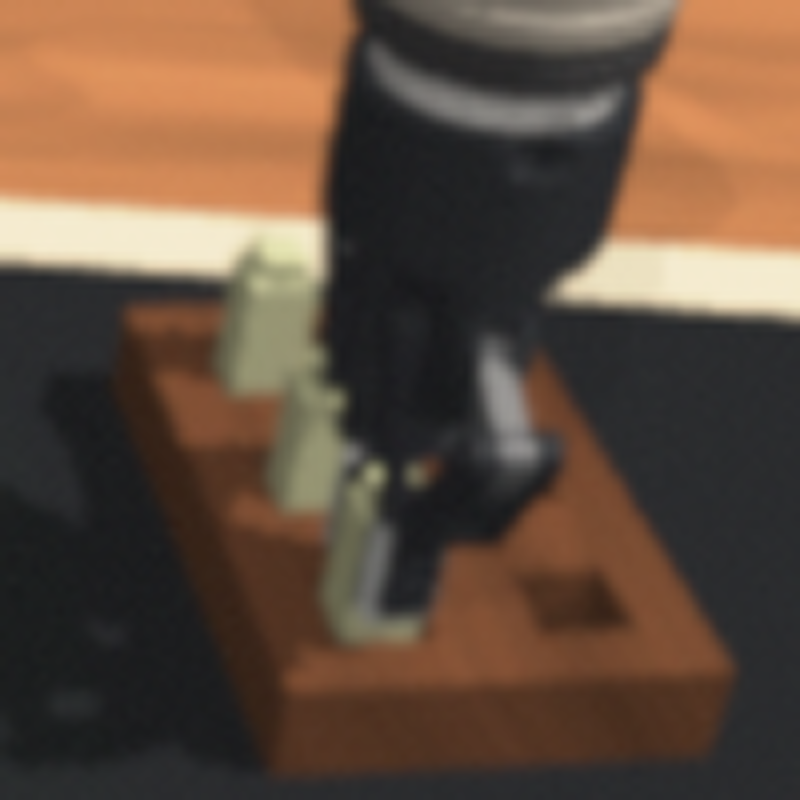

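Request:
{"method": "step_arm", "body": {
  "increments": [
    [0, 0, -1, 0, 0, 0, 1],
    [0, 0, -2, 0, 0, 0, 1],
    [0, 0, -3.5, 0, 0, 0, 1],
    [0, 0, -4, 0, 0, 0, 1],
    [0, 0, -4, 0, 0, 0, 1],
    [0, 0, -3, 0, 0, 0, 1],
    [0, 0, -1.3, 0, 0, 0, 1]
  ]
}}

```text
t: 9.15
eef_pos: [0.6096, 0.2855, 0.233]
tool_rot: [-0.001, 0.996, 0.094, 0.002]
contact_force: [0.4, -0.3, -0.6]
gripper_width: 0.254
```

```bash
python3 -c "
from plan import *
plan((.6374,-.0021,.23,-6.12),(.6374,-.0021,.163,-6.12))
"
```

```text
turn [-0.11 -0.24 16.95] n>= 2 then shift cm [ 5.83 28.3   0.3 ] n>= 6
turn [0. 0. 0.] n>= 0 then shift cm [0.  0.  6.7] n>= 2
t 9.15 pos [0.6096 0.2855 0.233 ] yaw 10.83 F [ 0.4 -0.3 -0.6] w 0.254 q7 -0.59
```

Request:
{"method": "step_arm", "body": {
  "increments": [
    [0, 0, 0, 0, 0, 5.65, 1],
    [0, 0, 0, 0, 0, 5.65, 1],
    [0, 0, 0, 0, 0, 5.65, 1],
    [0.4, 2, 0, 0, 0, 0, 1],
    [0.7, 3.4, 0, 0, 0, 0, 1],
    [0.9, 4.4, 0, 0, 0, 0, 1],
    [0.9, 4.4, 0, 0, 0, 0, 1],
    [0.9, 4.4, 0, 0, 0, 0, 1],
    [0.8, 3.9, 0, 0, 0, 0, 1],
    [0.7, 3.4, 0, 0, 0, 0, 1],
    [0.43, 2, 0, 0, 0, 0, 1],
    [0.1, 0.4, 2, 0, 0, 0, 1],
    [0, 0, 3, 0, 0, 0, 1],
    [0, 0, 1.9, 0, 0, 0, 1],
    [0, 0, 0, 0, 0, 0, 1],
    [0, 0, 0, 0, 0, 0, 1]
  ]
}}

```text
t: 10.75
eef_pos: [0.636, -0.0028, 0.1598]
tool_rot: [-0.0, 0.999, -0.053, -0.001]
contact_force: [-0.0, -0.0, -0.1]
gripper_width: 0.251
```

```bash
cat > hov.py <<'E'
from see import *;from plan import *
RK=[.606,-.051,-.107]
def well(a,b):
    return xf(RK,np.array([[a*.026,b*.052,0]]))[0][:2]
def hover(a,b,name,dz=.034):
    w=well(a,b);t=cam('top');s=cam('scene')
    o,p,R=pose()
    yaw=np.arctan2(R[1,0],R[0,0])
    print("target",w,"actual",p)
    print("stone seen at expected pose? fits:")
    st=[np.array([*p[:2],yaw])]
    seg=rect(0,0,.022,.022,p[2]-dz)
    for nm,c,box in (("t",t,(220,320,140,220)),("s",s,(180,290,120,220))):
        overlay(c,[racksegs(),seg+rect(0,0,.016,.016,p[2]-dz+.072)],[RK,st[0]],name+nm+".png",box,7)
    plan((w[0],w[1],.155,np.degrees(RK[2])))
E
python3 -c "
from hov import *
hover(1,1,'h1')"
```

```text
target [ 0.6374 -0.0021] actual [ 0.6372 -0.0026  0.1614]
stone seen at expected pose? fits:
turn [-0.02 -0.09  0.02] n>= 1 then shift cm [ 0.02 -0.05  0.64] n>= 1
t 10.85 pos [ 0.6372 -0.0026  0.1614] yaw -6.11 F [ 0.5 -0.5 -0.5] w 0.25 q7 -0.42
```

View pics/h1s.png

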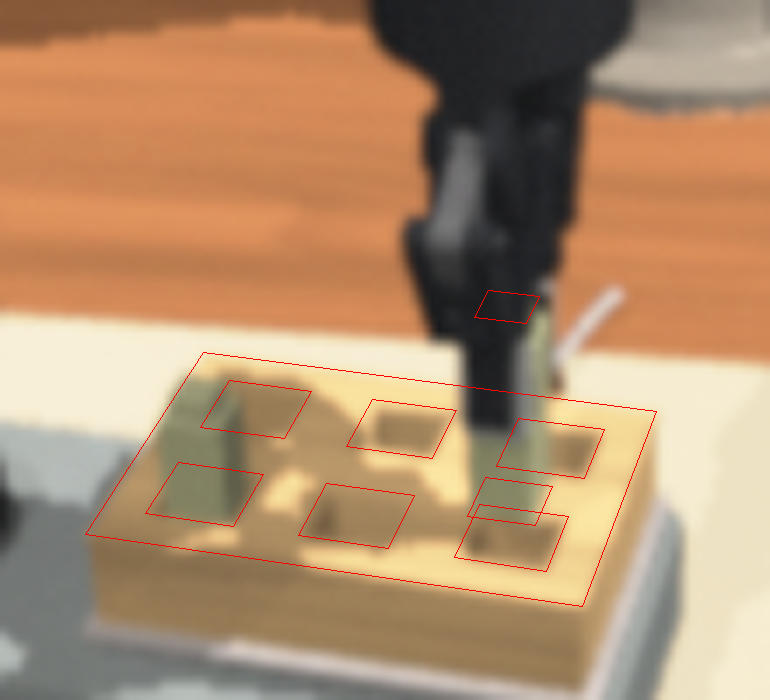

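View pics/h1t.png

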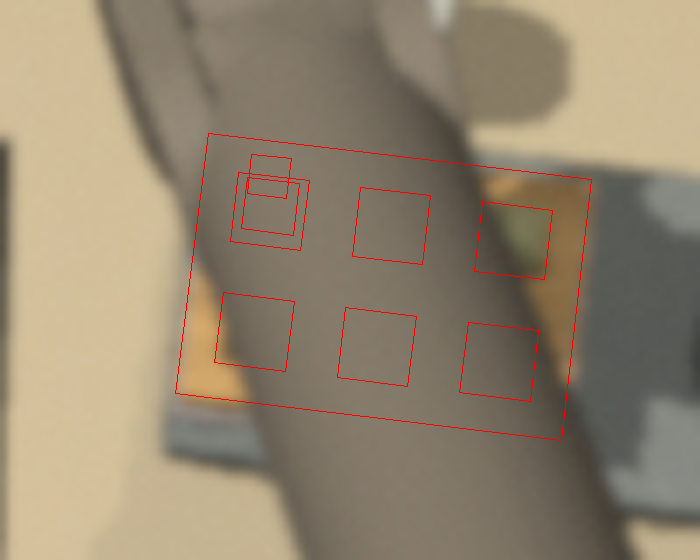

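Request:
{"method": "step_arm", "body": {
  "increments": [
    [0.02, -0.05, 0.6, 0, 0, 0, 1],
    [0, 0, 0.6, 0, 0, 0, 1],
    [0, 0, 0.5, 0, 0, 0, 1],
    [0, 0, 0.5, 0, 0, 0, 1],
    [0, 0, 0, 0, 0, 0, 1],
    [0, 0, 0, 0, 0, 0, 1]
  ]
}}

```text
t: 11.45
eef_pos: [0.6367, -0.0023, 0.1381]
tool_rot: [-0.0, 0.999, -0.053, -0.0]
contact_force: [1.6, -0.2, -1.0]
gripper_width: 0.25
```

Request:
{"method": "step_arm", "body": {
  "increments": [
    [0, 0, 0.6, 0, 0, 0, 1],
    [0, 0, 0.6, 0, 0, 0, 1],
    [0, 0, 0.4, 0, 0, 0, 1],
    [0, 0, 0.2, 0, 0, 0, 1],
    [0, 0, 0, 0, 0, 0, 1],
    [0, 0, 0, 0, 0, 0, 1]
  ]
}}

```text
t: 12.05
eef_pos: [0.6368, -0.0023, 0.1203]
tool_rot: [-0.0, 0.999, -0.053, 0.0]
contact_force: [0.8, -0.1, -1.0]
gripper_width: 0.248
```

```bash
python3 -c "
from hov import *
hover(1,1,'h2')"
```

```text
target [ 0.6374 -0.0021] actual [ 0.637  -0.0023  0.1206]
stone seen at expected pose? fits:
turn [-0.   -0.03  0.01] n>= 1 then shift cm [ 0.04 -0.03 -3.44] n>= 1
t 12.15 pos [ 0.637  -0.0023  0.1206] yaw -6.12 F [-0.6 -0.1  0. ] w 0.249 q7 -0.45
```

View pics/h2s.png

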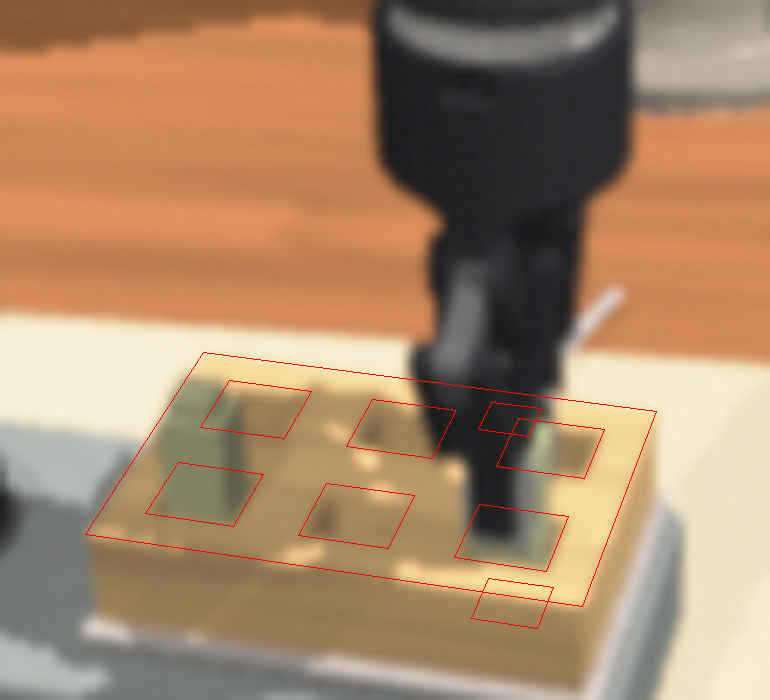

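Request:
{"method": "step_arm", "body": {
  "increments": [
    [0, 0, 0.2, 0, 0, 0, 1],
    [0, 0, 0.15, 0, 0, 0, 1],
    [0, 0, 0, 0, 0, 0, 1],
    [0, 0, 0, 0, 0, 0, 1]
  ]
}}

```text
t: 12.55
eef_pos: [0.6367, -0.0024, 0.1168]
tool_rot: [0.0, 0.999, -0.053, -0.0]
contact_force: [-0.3, -0.1, -0.5]
gripper_width: 0.244
```

Request:
{"method": "step_arm", "body": {
  "increments": [
    [0, 0, 0.15, 0, 0, 0, 1],
    [0, 0, 0.1, 0, 0, 0, 1],
    [0, 0, 0, 0, 0, 0, 1],
    [0, 0, 0, 0, 0, 0, 1]
  ]
}}

```text
t: 12.95
eef_pos: [0.6368, -0.0024, 0.1146]
tool_rot: [0.0, 0.999, -0.053, 0.0]
contact_force: [-1.3, -0.1, 4.2]
gripper_width: 0.248
```

Request:
{"method": "step_arm", "body": {
  "increments": [
    [0, 0, 0, 0, 0, 0, 0.7],
    [0, 0, 0, 0, 0, 0, 0.6],
    [0, 0, 0, 0, 0, 0, 0.58],
    [0, 0, 0, 0, 0, 0, 0.58],
    [0, 0, -1, 0, 0, 0, 0.58],
    [0, 0, -2, 0, 0, 0, 0.58],
    [0, 0, -3, 0, 0, 0, 0.58],
    [0, 0, -3.5, 0, 0, 0, 0.58],
    [0, 0, -2, 0, 0, 0, 0.58]
  ]
}}

```text
t: 13.85
eef_pos: [0.6379, -0.002, 0.2332]
tool_rot: [-0.0, 0.999, -0.053, 0.002]
contact_force: [0.7, -0.3, 0.4]
gripper_width: 0.418
```

```bash
python3 -c "
from hov import *
hover(1,1,'h3')
trayview()
plan((.50,.15,.23,10.86),(.549,.274,.2,10.86))"
```

```text
target [ 0.6374 -0.0021] actual [ 0.6389 -0.0018  0.2339]
stone seen at expected pose? fits:
turn [-0.06 -0.41  0.  ] n>= 1 then shift cm [-0.15  0.04  7.89] n>= 2
t 13.95 pos [ 0.6389 -0.0018  0.2339] yaw -6.13 F [-0.1 -0.6 -0.5] w 0.422 q7 -0.39
tray [0.5425 0.3022 0.187 ] -12.106402989430311
cell (0, 0) [0.4891 0.2616] top [0.4891 0.2622 0.1446] scene [0.5063 0.2148 0.6233]
cell (0, 1) [0.478  0.3205] top [0.4788 0.3202 0.187 ] scene [0.4741 0.4375 0.1878]
cell (1, 0) [0.5481 0.2727] top [0.5494 0.2732 0.0886] scene [0.5507 0.2754 0.187 ]
cell (2, 0) [0.6071 0.2839] top [0.6024 0.2774 0.187 ] scene [0.5075 0.284  0.5943]
turn [  0.01  -0.06 -16.98] n>= 2 then shift cm [-10.57 -17.54  -0.01] n>= 5
turn [0. 0. 0.] n>= 0 then shift cm [  7.15 -11.25   3.  ] n>= 3
t 14.05 pos [ 0.6368 -0.0024  0.2299] yaw -6.12 F [ 0.5 -0.  -0.1] w 0.42 q7 -0.39
```

View pics/h3s.png

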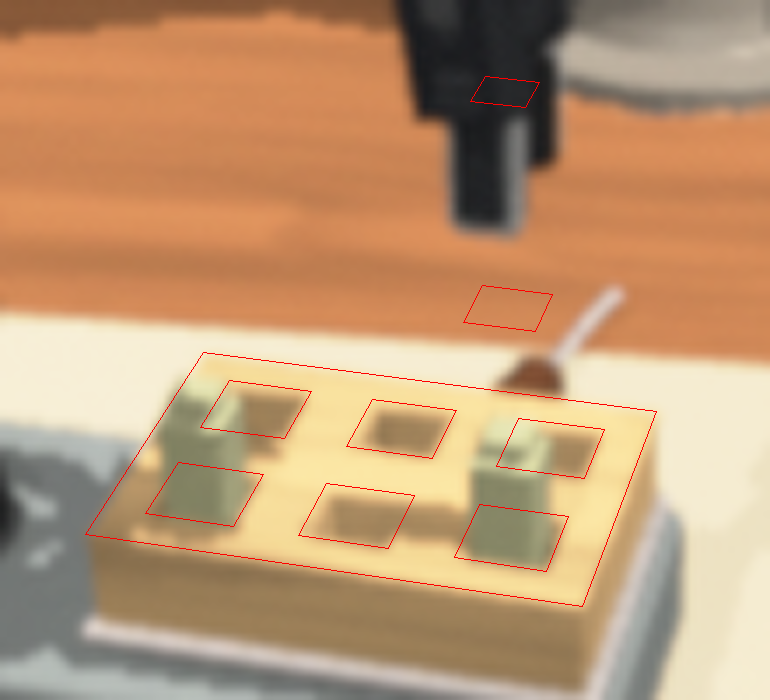

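Request:
{"method": "step_arm", "body": {
  "increments": [
    [0, 0, 0, 0, 0, -5.66, 0.5],
    [0, 0, 0, 0, 0, -5.66, 0.5],
    [0, 0, 0, 0, 0, -5.66, 0.5],
    [-0.2, -1.5, 0, 0, 0, 0, 0.5],
    [-0.4, -3, 0, 0, 0, 0, 0.5],
    [-0.5, -4.3, 0, 0, 0, 0, 0.5],
    [-0.5, -4.4, 0, 0, 0, 0, 0.5],
    [-0.5, -4.4, 0, 0, 0, 0, 0.5],
    [-0.5, -4.3, 0, 0, 0, 0, 0.5],
    [-0.4, -3.5, 0.5, 0, 0, 0, 0.5],
    [-0.3, -2.3, 2, 0, 0, 0, 0.5],
    [-0.1, -1.1, 3, 0, 0, 0, 0.5],
    [0, 0, 3, 0, 0, 0, 0.5],
    [0, 0, 2, 0, 0, 0, 0.5],
    [0, 0, 0, 0, 0, 0, 0.5],
    [0, 0, 0, 0, 0, 0, 0.5]
  ]
}}

```text
t: 15.65
eef_pos: [0.5483, 0.2748, 0.1242]
tool_rot: [-0.0, 0.996, 0.094, -0.001]
contact_force: [0.3, 0.8, 1.1]
gripper_width: 0.497
```

```bash
python3 -c "
from hov import *
s=cam('scene');print(fitedge([s],traysegs(),[.5425,.3024,.19]))
plan((.549,.2735,.1,10.86),(.549,.2735,.042,10.86))
crop(s,380,200,50,'b1.png')"
```

```text
(array([0.5425, 0.303 , 0.1858]), np.float64(-12.59245167335229))
turn [-0.04 -0.04 -0.04] n>= 1 then shift cm [-0.03  0.14  2.51] n>= 1
turn [0. 0. 0.] n>= 0 then shift cm [0.  0.  5.8] n>= 2
t 15.7 pos [0.549  0.2749 0.1251] yaw 10.82 F [-0.3  0.8 -0.1] w 0.5 q7 -0.69
```

View pics/b1.png

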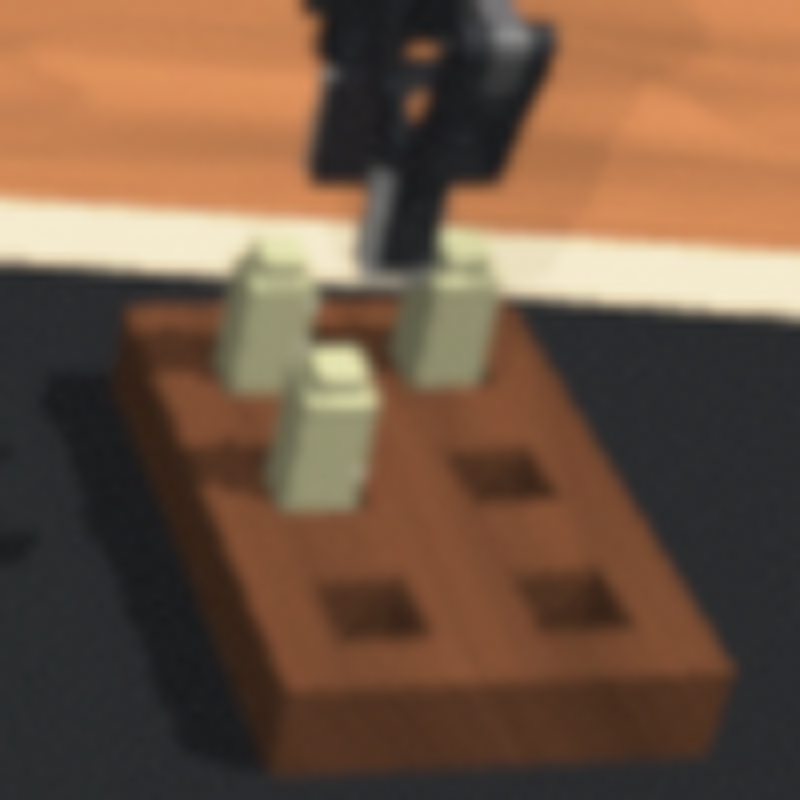

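Request:
{"method": "step_arm", "body": {
  "increments": [
    [-0.03, 0.13, 1, 0, 0, 0, 0.5],
    [0, 0, 2, 0, 0, 0, 0.5],
    [0, 0, 2.3, 0, 0, 0, 0.5],
    [0, 0, 2, 0, 0, 0, 0.5],
    [0, 0, 1, 0, 0, 0, 0.5],
    [0, 0, 0, 0, 0, 0, 0.5],
    [0, 0, 0, 0, 0, 0, 0.5]
  ]
}}

```text
t: 16.4
eef_pos: [0.5496, 0.2731, 0.0421]
tool_rot: [-0.0, 0.996, 0.094, 0.001]
contact_force: [-0.3, 0.3, 0.2]
gripper_width: 0.5
```

Request:
{"method": "step_arm", "body": {
  "increments": [
    [0, 0, 0, 0, 0, 0, 0.7],
    [0, 0, 0, 0, 0, 0, 0.8],
    [0, 0, 0, 0, 0, 0, 1],
    [0, 0, 0, 0, 0, 0, 1],
    [0, 0, 0, 0, 0, 0, 1],
    [0, 0, 0, 0, 0, 0, 1]
  ]
}}

```text
t: 17.0
eef_pos: [0.5499, 0.2732, 0.0425]
tool_rot: [-0.0, 0.996, 0.095, 0.001]
contact_force: [-0.2, -0.5, 6.3]
gripper_width: 0.252
```

```bash
python3 -c "
from hov import *
s=cam('scene')
print(well(1,0))
w=well(1,0)
plan((.549,.2735,.23,10.86),(w[0],w[1],.23,-6.12))
crop(s,380,200,50,'b2.png')"
```

```text
[ 0.6319 -0.0538]
turn [-0.03 -0.11 -0.01] n>= 1 then shift cm [ -0.08  -0.04 -18.74] n>= 4
turn [ 0.    0.   16.98] n>= 2 then shift cm [11.73 31.66  0.  ] n>= 7
t 17.05 pos [0.5498 0.2733 0.0426] yaw 10.85 F [-0.8 -0.4  6.2] w 0.252 q7 -0.75
```

View pics/b2.png

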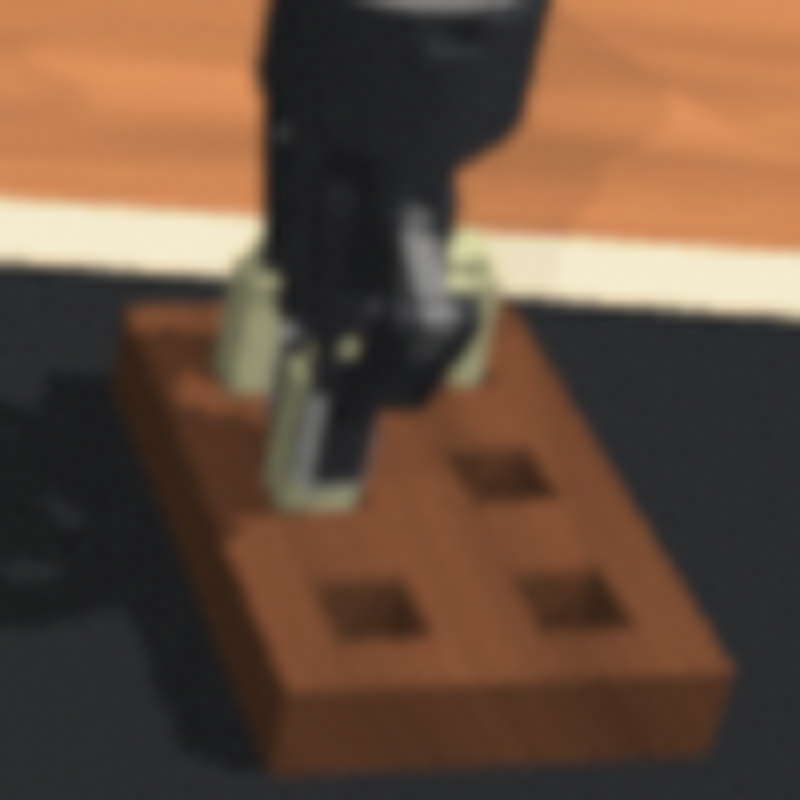

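Request:
{"method": "step_arm", "body": {
  "increments": [
    [0, 0, -1, 0, 0, 0, 1],
    [0, 0, -2.5, 0, 0, 0, 1],
    [0, 0, -4, 0, 0, 0, 1],
    [0, 0, -4.2, 0, 0, 0, 1],
    [0, 0, -4, 0, 0, 0, 1],
    [0, 0, -2.2, 0, 0, 0, 1],
    [0, 0, -0.8, 0, 0, 5.66, 1],
    [0, 0, 0, 0, 0, 5.66, 1],
    [0, 0, 0, 0, 0, 5.66, 1],
    [0, 0, 0, 0, 0, 0, 1]
  ]
}}

```text
t: 18.05
eef_pos: [0.5488, 0.2727, 0.2288]
tool_rot: [0.0, 0.999, -0.054, 0.0]
contact_force: [0.1, -0.1, -0.6]
gripper_width: 0.252
```

Request:
{"method": "step_arm", "body": {
  "increments": [
    [0.6, 1.6, 0, 0, 0, 0, 1],
    [1.2, 3.2, 0, 0, 0, 0, 1],
    [1.6, 4.3, 0, 0, 0, 0, 1],
    [1.6, 4.3, 0, 0, 0, 0, 1],
    [1.6, 4.3, 0, 0, 0, 0, 1],
    [1.6, 4.3, 0, 0, 0, 0, 1],
    [1.5, 4.1, 0, 0, 0, 0, 1],
    [1.2, 3.2, 0, 0, 0, 0, 1],
    [0.6, 1.7, 0, 0, 0, 0, 1],
    [0.2, 0.6, 2, 0, 0, 0, 1],
    [0, 0, 3, 0, 0, 0, 1],
    [0, 0, 1.9, 0, 0, 0, 1],
    [0, 0, 0, 0, 0, 0, 1],
    [0, 0, 0, 0, 0, 0, 1]
  ]
}}

```text
t: 19.45
eef_pos: [0.6317, -0.0534, 0.1597]
tool_rot: [-0.0, 0.999, -0.053, -0.0]
contact_force: [-0.4, 0.1, -0.9]
gripper_width: 0.248
```

```bash
python3 -c "
from hov import *
hover(1,0,'i1')"
```

```text
target [ 0.6319 -0.0538] actual [ 0.6326 -0.0535  0.1609]
stone seen at expected pose? fits:
turn [-0.02 -0.13  0.07] n>= 1 then shift cm [-0.07  0.04  0.59] n>= 1
t 19.55 pos [ 0.6326 -0.0535  0.1609] yaw -6.07 F [ 0.3  0.  -0.1] w 0.249 q7 -0.34
```

View pics/i1s.png

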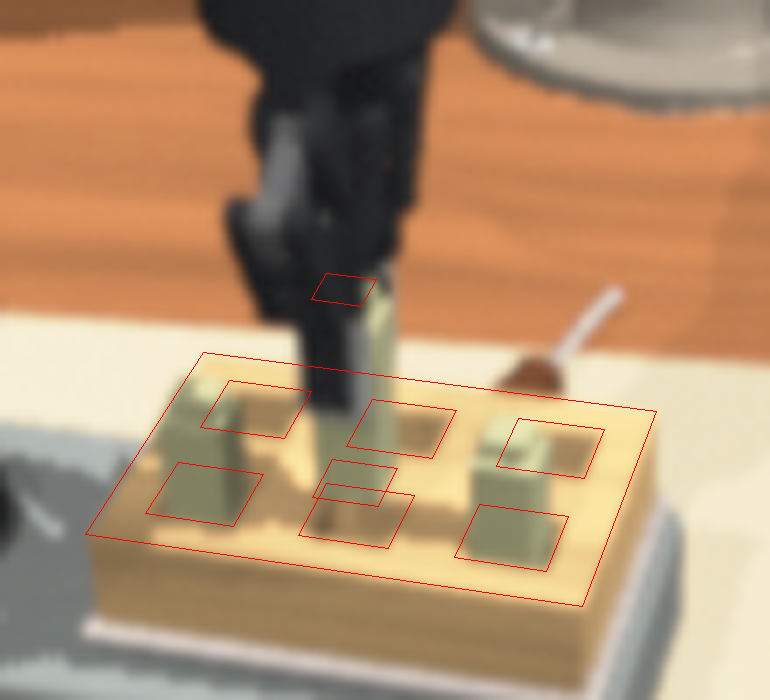

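Request:
{"method": "step_arm", "body": {
  "increments": [
    [-0.04, 0.02, 0.6, 0, 0, 0, 1],
    [0, 0, 0.6, 0, 0, 0, 1],
    [0, 0, 0.5, 0, 0, 0, 1],
    [0, 0, 0.4, 0, 0, 0, 1],
    [0, 0, 0, 0, 0, 0, 1],
    [0, 0, 0, 0, 0, 0, 1]
  ]
}}

```text
t: 20.15
eef_pos: [0.6312, -0.054, 0.1382]
tool_rot: [-0.0, 0.999, -0.053, -0.0]
contact_force: [0.9, -0.4, -0.9]
gripper_width: 0.254
```

Request:
{"method": "step_arm", "body": {
  "increments": [
    [0, 0, 0.6, 0, 0, 0, 1],
    [0, 0, 0.6, 0, 0, 0, 1],
    [0, 0, 0.5, 0, 0, 0, 1],
    [0, 0, 0.3, 0, 0, 0, 1],
    [0, 0, 0.2, 0, 0, 0, 1],
    [0, 0, 0, 0, 0, 0, 1],
    [0, 0, 0, 0, 0, 0, 1]
  ]
}}

```text
t: 20.85
eef_pos: [0.6314, -0.0541, 0.1165]
tool_rot: [0.0, 0.999, -0.053, 0.0]
contact_force: [-0.9, 0.1, -1.3]
gripper_width: 0.252
```

Request:
{"method": "step_arm", "body": {
  "increments": [
    [0, 0, 0.15, 0, 0, 0, 1],
    [0, 0, 0.1, 0, 0, 0, 1],
    [0, 0, 0, 0, 0, 0, 1],
    [0, 0, 0, 0, 0, 0, 1]
  ]
}}

```text
t: 21.25
eef_pos: [0.6316, -0.0541, 0.1143]
tool_rot: [0.0, 0.999, -0.053, 0.0]
contact_force: [-1.9, 0.4, 4.7]
gripper_width: 0.254
```

Seated. Release, rise and look at the tray.

Request:
{"method": "step_arm", "body": {
  "increments": [
    [0, 0, 0, 0, 0, 0, 0.7],
    [0, 0, 0, 0, 0, 0, 0.6],
    [0, 0, 0, 0, 0, 0, 0.58],
    [0, 0, 0, 0, 0, 0, 0.58],
    [0, 0, -1, 0, 0, 0, 0.58],
    [0, 0, -2, 0, 0, 0, 0.58],
    [0, 0, -3, 0, 0, 0, 0.58],
    [0, 0, -3.5, 0, 0, 0, 0.58],
    [0, 0, -2, 0, 0, 0, 0.58]
  ]
}}

```text
t: 22.15
eef_pos: [0.6325, -0.0538, 0.2326]
tool_rot: [-0.0, 0.999, -0.053, 0.002]
contact_force: [1.0, 0.3, 0.6]
gripper_width: 0.416
```

```bash
python3 -c "
from hov import *
hover(1,0,'j1')
trayview(cells=[(0,0),(0,1)])
plan((.490,.262,.23,10.86))"
```

```text
target [ 0.6319 -0.0538] actual [ 0.6335 -0.0538  0.2334]
stone seen at expected pose? fits:
turn [-0.03 -0.41  0.  ] n>= 1 then shift cm [-0.16  0.02  7.84] n>= 2
t 22.25 pos [ 0.6335 -0.0538  0.2334] yaw -6.13 F [0.4 0.6 0.2] w 0.419 q7 -0.3
tray [0.5416 0.3024 0.1813] -12.289902133448976
cell (0, 0) [0.488  0.2621] top [0.4886 0.2625 0.1814] scene [0.494  0.2583 0.7433]
cell (0, 1) [0.4772 0.3211] top [0.4779 0.3201 0.2682] scene [0.4726 0.4115 0.3798]
turn [  0.01  -0.06 -16.98] n>= 2 then shift cm [ -7.93 -33.7   -0.06] n>= 7
t 22.35 pos [ 0.6313 -0.0541  0.2294] yaw -6.12 F [-0.6 -0.  -0.8] w 0.419 q7 -0.3
```

View pics/j1s.png

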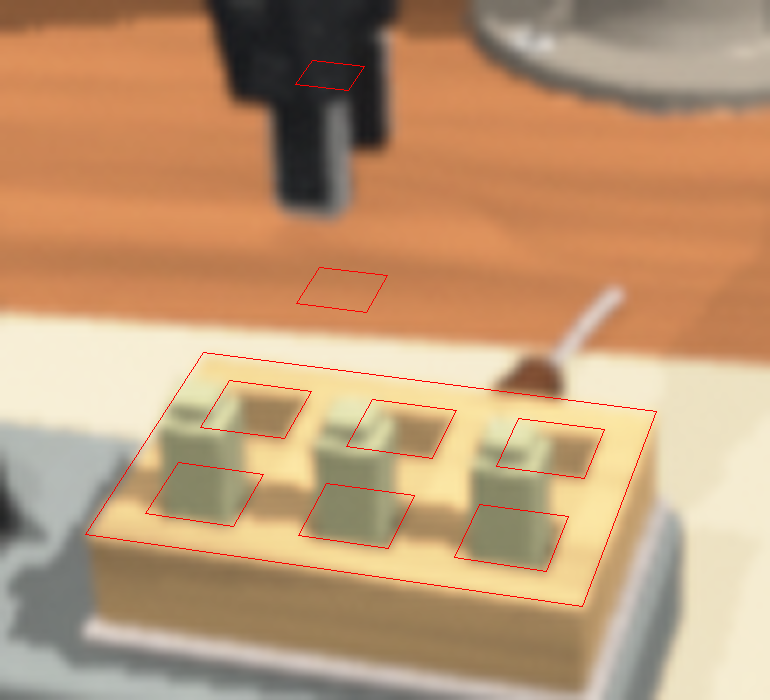

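Request:
{"method": "step_arm", "body": {
  "increments": [
    [0, 0, 0, 0, 0, -5.66, 0.5],
    [0, 0, 0, 0, 0, -5.66, 0.5],
    [0, 0, 0, 0, 0, -5.66, 0.5],
    [-0.4, -1.6, 0, 0, 0, 0, 0.5],
    [-0.8, -3.2, 0, 0, 0, 0, 0.5],
    [-1.05, -4.5, 0, 0, 0, 0, 0.5],
    [-1.05, -4.5, 0, 0, 0, 0, 0.5],
    [-1.05, -4.5, 0, 0, 0, 0, 0.5],
    [-1.05, -4.5, 0, 0, 0, 0, 0.5],
    [-1, -4.3, 0, 0, 0, 0, 0.5],
    [-0.8, -3.3, 0.5, 0, 0, 0, 0.5],
    [-0.5, -2.2, 2, 0, 0, 0, 0.5],
    [-0.25, -1.1, 3, 0, 0, 0, 0.5],
    [0, 0, 3, 0, 0, 0, 0.5],
    [0, 0, 2, 0, 0, 0, 0.5],
    [0, 0, 0, 0, 0, 0, 0.5],
    [0, 0, 0, 0, 0, 0, 0.5]
  ]
}}

```text
t: 24.05
eef_pos: [0.4887, 0.2624, 0.1238]
tool_rot: [0.0, 0.996, 0.094, -0.001]
contact_force: [0.2, 1.1, 0.5]
gripper_width: 0.497
```

```bash
python3 -c "
from hov import *
s=cam('scene');print(fitedge([s],traysegs(),[.5425,.3024,.19]))
plan((.4895,.262,.1,10.86),(.4895,.262,.042,10.86))
crop(s,380,200,50,'c1.png')"
```

```text
(array([0.5414, 0.3024, 0.1816]), np.float64(-13.045718797575285))
turn [-0.03 -0.04 -0.04] n>= 1 then shift cm [-0.02  0.06  2.46] n>= 1
turn [0. 0. 0.] n>= 0 then shift cm [0.  0.  5.8] n>= 2
t 24.1 pos [0.4895 0.2626 0.1246] yaw 10.82 F [-0.3 -0.2  1.1] w 0.494 q7 -0.73
```

View pics/c1.png

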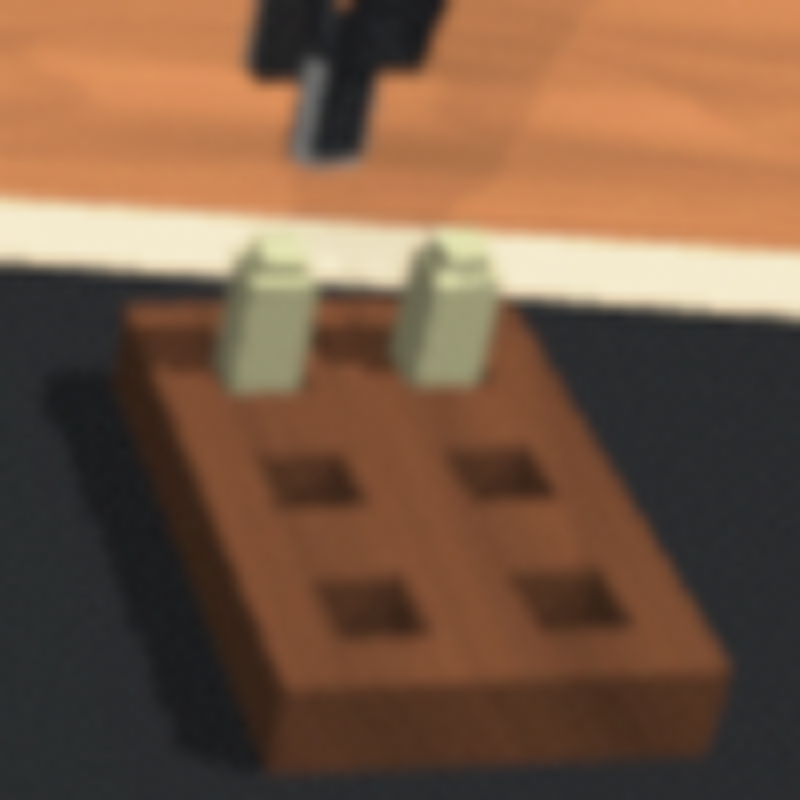

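Request:
{"method": "step_arm", "body": {
  "increments": [
    [-0.02, 0.06, 1, 0, 0, 0, 0.5],
    [0, 0, 2, 0, 0, 0, 0.5],
    [0, 0, 2.3, 0, 0, 0, 0.5],
    [0, 0, 2, 0, 0, 0, 0.5],
    [0, 0, 0.95, 0, 0, 0, 0.5],
    [0, 0, 0, 0, 0, 0, 0.5],
    [0, 0, 0, 0, 0, 0, 0.5]
  ]
}}

```text
t: 24.8
eef_pos: [0.4901, 0.2617, 0.042]
tool_rot: [-0.0, 0.996, 0.095, 0.0]
contact_force: [1.2, -0.4, 0.1]
gripper_width: 0.504
```

Request:
{"method": "step_arm", "body": {
  "increments": [
    [0, 0, 0, 0, 0, 0, 0.7],
    [0, 0, 0, 0, 0, 0, 0.8],
    [0, 0, 0, 0, 0, 0, 1],
    [0, 0, 0, 0, 0, 0, 1],
    [0, 0, 0, 0, 0, 0, 1],
    [0, 0, 0, 0, 0, 0, 1]
  ]
}}

```text
t: 25.4
eef_pos: [0.4904, 0.2618, 0.0425]
tool_rot: [-0.0, 0.996, 0.095, 0.001]
contact_force: [-0.4, -0.2, 6.3]
gripper_width: 0.251
```

```bash
python3 -c "
from hov import *
s=cam('scene')
w=well(-1,1);print(w)
plan((.4895,.262,.23,10.86),(w[0],w[1],.23,-6.12))
crop(s,380,200,50,'c2.png')"
```

```text
[0.5857 0.0035]
turn [-0.03 -0.12 -0.01] n>= 1 then shift cm [ -0.09  -0.04 -18.75] n>= 4
turn [ 0.    0.   16.98] n>= 2 then shift cm [12.32 24.68  0.  ] n>= 6
t 25.45 pos [0.4904 0.2618 0.0425] yaw 10.85 F [-0.9 -0.6  7. ] w 0.251 q7 -0.81
```

View pics/c2.png

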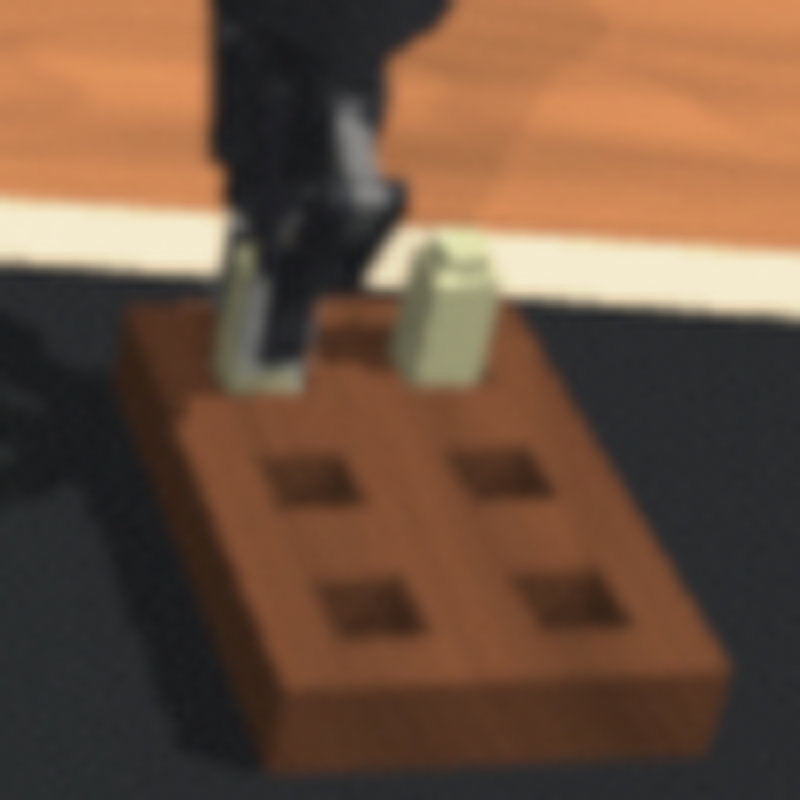

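Request:
{"method": "step_arm", "body": {
  "increments": [
    [0, 0, -1, 0, 0, 0, 1],
    [0, 0, -2.5, 0, 0, 0, 1],
    [0, 0, -4, 0, 0, 0, 1],
    [0, 0, -4.2, 0, 0, 0, 1],
    [0, 0, -4, 0, 0, 0, 1],
    [0, 0, -2.2, 0, 0, 0, 1],
    [0, 0, -0.8, 0, 0, 5.66, 1],
    [0, 0, 0, 0, 0, 5.66, 1],
    [0, 0, 0, 0, 0, 5.66, 1],
    [0, 0, 0, 0, 0, 0, 1]
  ]
}}

```text
t: 26.45
eef_pos: [0.4893, 0.2612, 0.2289]
tool_rot: [0.0, 0.999, -0.054, 0.0]
contact_force: [0.1, -0.9, -0.6]
gripper_width: 0.252
```

Request:
{"method": "step_arm", "body": {
  "increments": [
    [0.7, 1.4, 0, 0, 0, 0, 1],
    [1.5, 3, 0, 0, 0, 0, 1],
    [2, 4, 0, 0, 0, 0, 1],
    [2, 4, 0, 0, 0, 0, 1],
    [2, 4, 0, 0, 0, 0, 1],
    [1.9, 3.8, 0, 0, 0, 0, 1],
    [1.3, 2.6, 0, 0, 0, 0, 1],
    [0.7, 1.4, 0, 0, 0, 0, 1],
    [0.2, 0.4, 2, 0, 0, 0, 1],
    [0, 0, 3, 0, 0, 0, 1],
    [0, 0, 1.8, 0, 0, 0, 1],
    [0, 0, 0, 0, 0, 0, 1],
    [0, 0, 0, 0, 0, 0, 1]
  ]
}}

```text
t: 27.75
eef_pos: [0.5857, 0.0047, 0.1608]
tool_rot: [-0.0, 0.999, -0.052, -0.0]
contact_force: [0.7, -0.1, -0.2]
gripper_width: 0.253
```

```bash
python3 -c "
from hov import *
hover(-1,1,'k1')"
```

```text
target [0.5857 0.0035] actual [0.5865 0.0044 0.1618]
stone seen at expected pose? fits:
turn [-0.04 -0.12  0.09] n>= 1 then shift cm [-0.07  0.1   0.68] n>= 1
t 27.85 pos [0.5865 0.0044 0.1618] yaw -6.04 F [-0.2  0.7 -0.6] w 0.248 q7 -0.44
```

View pics/k1s.png

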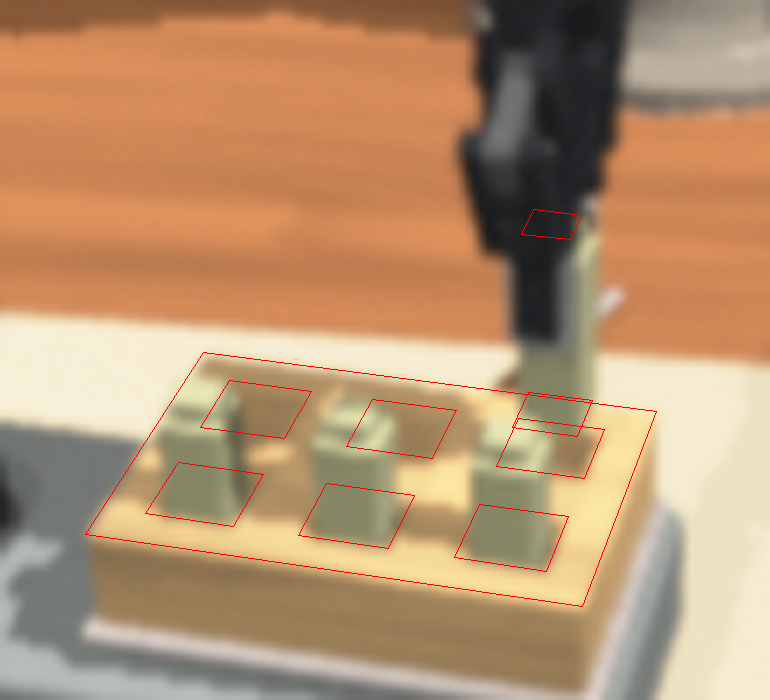

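Request:
{"method": "step_arm", "body": {
  "increments": [
    [-0.04, 0.09, 0.6, 0, 0, 0, 1],
    [0, 0, 0.6, 0, 0, 0, 1],
    [0, 0, 0.5, 0, 0, 0, 1],
    [0, 0, 0.5, 0, 0, 0, 1],
    [0, 0, 0, 0, 0, 0, 1],
    [0, 0, 0, 0, 0, 0, 1]
  ]
}}

```text
t: 28.45
eef_pos: [0.5851, 0.0027, 0.1381]
tool_rot: [-0.0, 0.999, -0.053, -0.0]
contact_force: [-0.4, -0.1, -1.1]
gripper_width: 0.252
```

Request:
{"method": "step_arm", "body": {
  "increments": [
    [0, 0, 0.6, 0, 0, 0, 1],
    [0, 0, 0.6, 0, 0, 0, 1],
    [0, 0, 0.5, 0, 0, 0, 1],
    [0, 0, 0.3, 0, 0, 0, 1],
    [0, 0, 0.2, 0, 0, 0, 1],
    [0, 0, 0, 0, 0, 0, 1],
    [0, 0, 0, 0, 0, 0, 1]
  ]
}}

```text
t: 29.15
eef_pos: [0.5854, 0.0028, 0.1164]
tool_rot: [-0.0, 0.999, -0.053, 0.0]
contact_force: [0.2, -0.1, -0.7]
gripper_width: 0.253
```

Request:
{"method": "step_arm", "body": {
  "increments": [
    [0, 0, 0.15, 0, 0, 0, 1],
    [0, 0, 0.1, 0, 0, 0, 1],
    [0, 0, 0, 0, 0, 0, 1],
    [0, 0, 0, 0, 0, 0, 1]
  ]
}}

```text
t: 29.55
eef_pos: [0.5855, 0.0028, 0.1142]
tool_rot: [-0.0, 0.999, -0.053, 0.0]
contact_force: [-0.4, -0.3, 3.3]
gripper_width: 0.252
```

Request:
{"method": "step_arm", "body": {
  "increments": [
    [0, 0, 0, 0, 0, 0, 0.7],
    [0, 0, 0, 0, 0, 0, 0.62],
    [0, 0, 0, 0, 0, 0, 0.6],
    [0, 0, 0, 0, 0, 0, 0.6],
    [0, 0, -1, 0, 0, 0, 0.6],
    [0, 0, -2, 0, 0, 0, 0.6],
    [0, 0, -3, 0, 0, 0, 0.6],
    [0, 0, -3.5, 0, 0, 0, 0.6],
    [0, 0, -2, 0, 0, 0, 0.6]
  ]
}}

```text
t: 30.45
eef_pos: [0.5863, 0.0031, 0.2324]
tool_rot: [-0.0, 0.999, -0.053, 0.002]
contact_force: [0.4, 0.1, 0.5]
gripper_width: 0.401
```

```bash
python3 -c "
from hov import *
hover(-1,1,'l1')
t,s,T=trayview(cells=[(0,1)],name='l2')
plan((.4785,.3205,.23,10.86))"
```

```text
target [0.5857 0.0035] actual [0.5873 0.0032 0.2331]
stone seen at expected pose? fits:
turn [-0.05 -0.39  0.01] n>= 1 then shift cm [-0.16 -0.01  7.81] n>= 2
t 30.55 pos [0.5873 0.0032 0.2331] yaw -6.12 F [-0.5  0.8 -0.1] w 0.399 q7 -0.4
tray [0.5409 0.302  0.1779] -12.567955875757114
cell (0, 1) [0.4766 0.3209] top [0.4779 0.3209 0.22  ] scene [0.4737 0.4375 0.1788]
turn [  0.02  -0.06 -16.98] n>= 2 then shift cm [ -4.5  -33.23  -0.06] n>= 7
t 30.65 pos [0.5853 0.0027 0.2294] yaw -6.12 F [ 0.3 -0.2 -1.2] w 0.404 q7 -0.4
```

View pics/l1s.png

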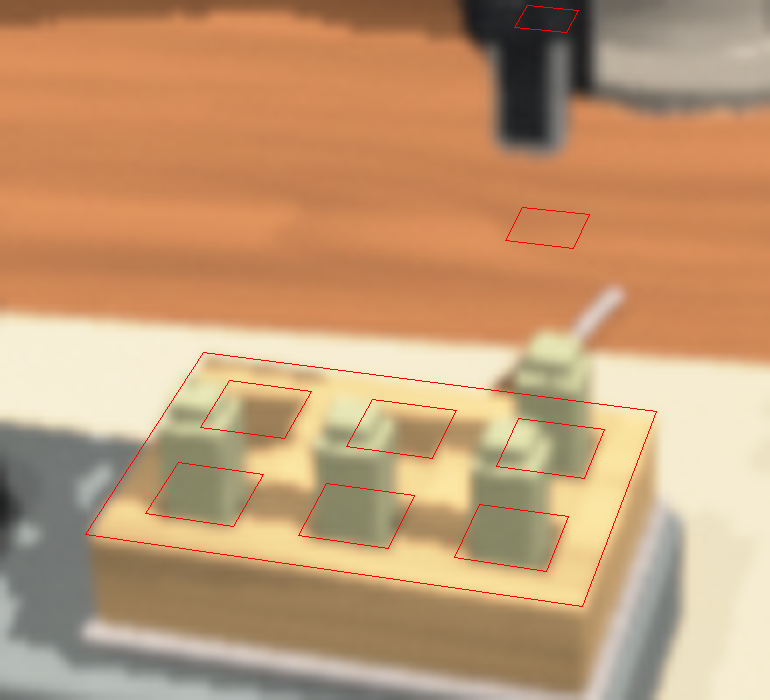

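View pics/l2t.png

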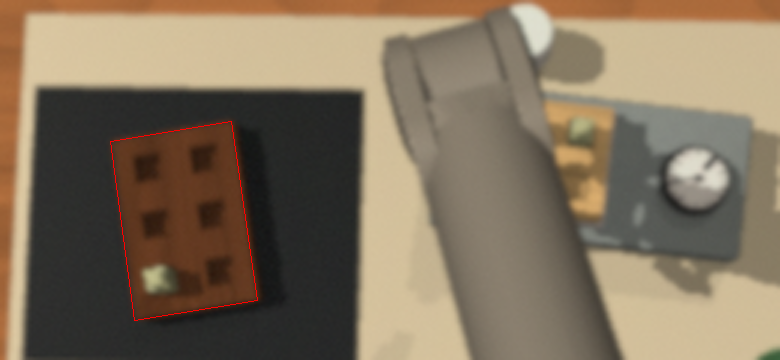

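Request:
{"method": "step_arm", "body": {
  "increments": [
    [0, 0, 0, 0, 0, -5.6, 0.5],
    [0, 0, 0, 0, 0, -5.6, 0.5],
    [0, 0, 0, 0, 0, -5.6, 0.5],
    [-0.2, -1.6, 0, 0, 0, 0, 0.5],
    [-0.4, -3.2, 0, 0, 0, 0, 0.5],
    [-0.6, -4.4, 0, 0, 0, 0, 0.5],
    [-0.6, -4.4, 0, 0, 0, 0, 0.5],
    [-0.6, -4.4, 0, 0, 0, 0, 0.5],
    [-0.6, -4.4, 0, 0, 0, 0, 0.5],
    [-0.6, -4.3, 0, 0, 0, 0, 0.5],
    [-0.5, -3.3, 0.5, 0, 0, 0, 0.5],
    [-0.3, -2.2, 2, 0, 0, 0, 0.5],
    [-0.1, -1.0, 3, 0, 0, 0, 0.5],
    [0, 0, 3, 0, 0, 0, 0.5],
    [0, 0, 2, 0, 0, 0, 0.5],
    [0, 0, 0, 0, 0, 0, 0.5],
    [0, 0, 0, 0, 0, 0, 0.5]
  ]
}}

```text
t: 32.35
eef_pos: [0.4785, 0.3212, 0.1238]
tool_rot: [0.0, 0.996, 0.093, -0.001]
contact_force: [-0.5, 0.5, -0.2]
gripper_width: 0.497
```

```bash
python3 -c "
from hov import *
s=cam('scene');print(fitedge([s],traysegs(),[.5425,.3024,.19]))
plan((.4785,.3205,.1,10.6),(.4785,.3205,.042,10.6))
crop(s,380,200,50,'d1.png')"
```

```text
(array([0.5403, 0.3024, 0.1755]), np.float64(-13.177346678138246))
turn [-0.04 -0.03  0.05] n>= 1 then shift cm [-0.09  0.08  2.46] n>= 1
turn [0. 0. 0.] n>= 0 then shift cm [0.  0.  5.8] n>= 2
t 32.4 pos [0.4792 0.3215 0.1246] yaw 10.65 F [-0.2 -0.   0.2] w 0.497 q7 -0.84
```

View pics/d1.png

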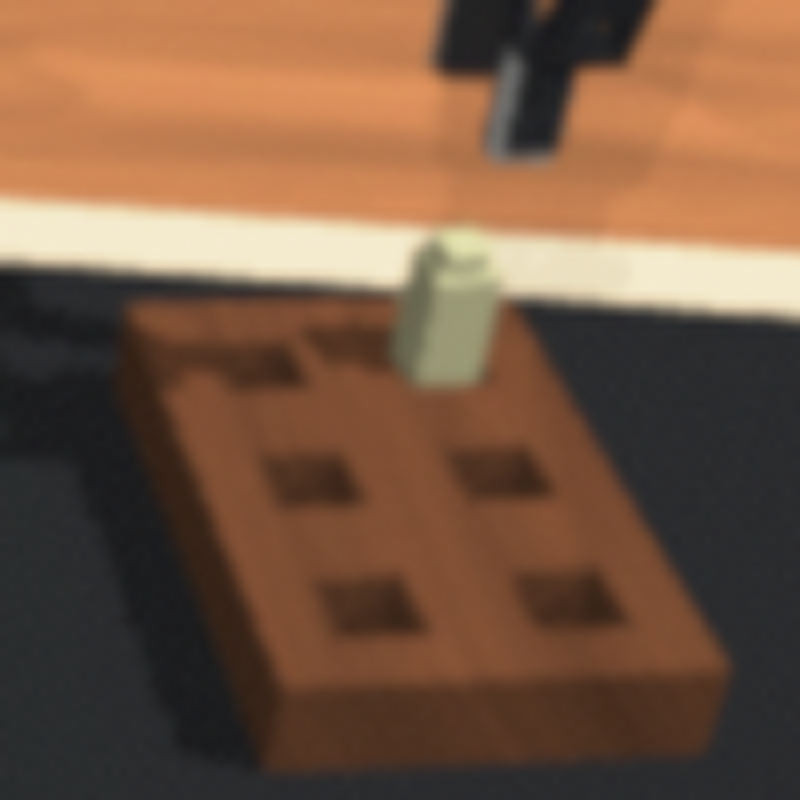

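Request:
{"method": "step_arm", "body": {
  "increments": [
    [-0.07, 0.08, 1, 0, 0, 0, 0.5],
    [0, 0, 2, 0, 0, 0, 0.5],
    [0, 0, 2.3, 0, 0, 0, 0.5],
    [0, 0, 2, 0, 0, 0, 0.5],
    [0, 0, 0.95, 0, 0, 0, 0.5],
    [0, 0, 0, 0, 0, 0, 0.5],
    [0, 0, 0, 0, 0, 0, 0.5]
  ]
}}

```text
t: 33.1
eef_pos: [0.4794, 0.3202, 0.0421]
tool_rot: [-0.0, 0.996, 0.093, 0.0]
contact_force: [-0.1, 0.7, 1.0]
gripper_width: 0.498
```

Request:
{"method": "step_arm", "body": {
  "increments": [
    [0, 0, 0, 0, 0, 0, 0.7],
    [0, 0, 0, 0, 0, 0, 0.8],
    [0, 0, 0, 0, 0, 0, 1],
    [0, 0, 0, 0, 0, 0, 1],
    [0, 0, 0, 0, 0, 0, 1],
    [0, 0, 0, 0, 0, 0, 1]
  ]
}}

```text
t: 33.7
eef_pos: [0.4797, 0.3203, 0.0426]
tool_rot: [-0.0, 0.996, 0.093, 0.001]
contact_force: [-0.3, -0.8, 7.7]
gripper_width: 0.256
```

```bash
python3 -c "
from hov import *
s=cam('scene')
w=well(-1,0);print(w)
plan((.4785,.3205,.23,10.6),(w[0],w[1],.23,-6.12))
crop(s,380,200,50,'d2.png')"
```

```text
[ 0.5801 -0.0482]
turn [-0.04 -0.12  0.07] n>= 1 then shift cm [ -0.11  -0.04 -18.74] n>= 4
turn [ 0.    0.   16.72] n>= 2 then shift cm [14.04 35.58  0.  ] n>= 8
t 33.75 pos [0.4797 0.3203 0.0426] yaw 10.67 F [ 0.1 -0.5  6.6] w 0.256 q7 -0.91
```

View pics/d2.png

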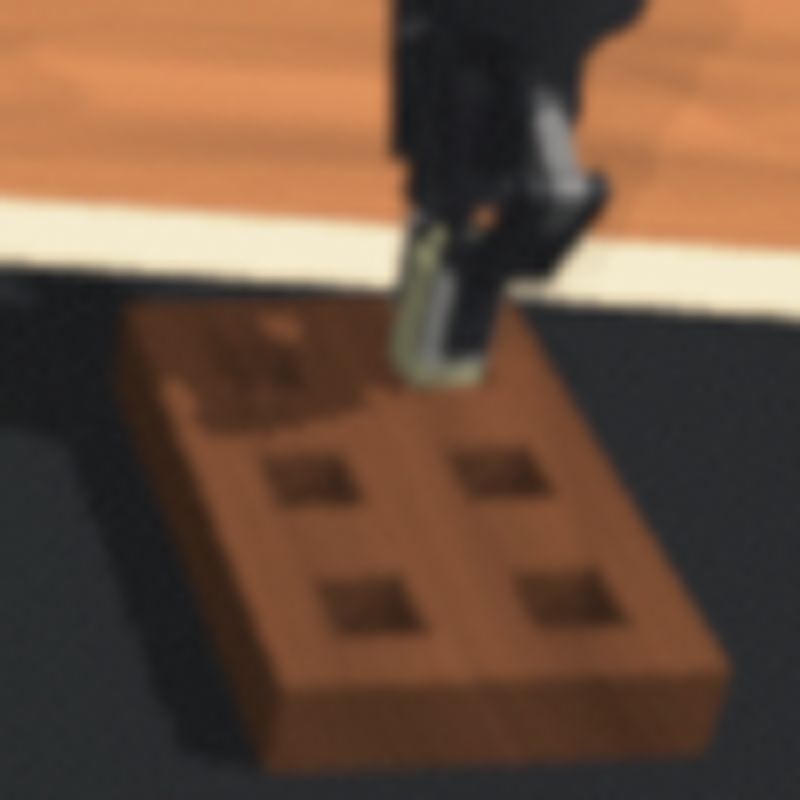

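Request:
{"method": "step_arm", "body": {
  "increments": [
    [0, 0, -1, 0, 0, 0, 1],
    [0, 0, -2.5, 0, 0, 0, 1],
    [0, 0, -4, 0, 0, 0, 1],
    [0, 0, -4.2, 0, 0, 0, 1],
    [0, 0, -4, 0, 0, 0, 1],
    [0, 0, -2.2, 0, 0, 0, 1],
    [0, 0, -0.8, 0, 0, 5.6, 1],
    [0, 0, 0, 0, 0, 5.6, 1],
    [0, 0, 0, 0, 0, 5.6, 1],
    [0, 0, 0, 0, 0, 0, 1]
  ]
}}

```text
t: 34.75
eef_pos: [0.4786, 0.3196, 0.2289]
tool_rot: [0.0, 0.999, -0.054, 0.0]
contact_force: [0.4, -0.4, -0.8]
gripper_width: 0.253
```

Request:
{"method": "step_arm", "body": {
  "increments": [
    [0.6, 1.6, 0, 0, 0, 0, 1],
    [1.2, 3.1, 0, 0, 0, 0, 1],
    [1.65, 4.2, 0, 0, 0, 0, 1],
    [1.65, 4.2, 0, 0, 0, 0, 1],
    [1.65, 4.2, 0, 0, 0, 0, 1],
    [1.65, 4.2, 0, 0, 0, 0, 1],
    [1.65, 4.2, 0, 0, 0, 0, 1],
    [1.6, 4.1, 0, 0, 0, 0, 1],
    [1.2, 3, 0, 0, 0, 0, 1],
    [0.7, 1.7, 0, 0, 0, 0, 1],
    [0.3, 0.9, 2, 0, 0, 0, 1],
    [0.1, 0.2, 3, 0, 0, 0, 1],
    [0, 0, 1.8, 0, 0, 0, 1],
    [0, 0, 0, 0, 0, 0, 1],
    [0, 0, 0, 0, 0, 0, 1]
  ]
}}

```text
t: 36.25
eef_pos: [0.5797, -0.0489, 0.1608]
tool_rot: [-0.0, 0.999, -0.052, -0.0]
contact_force: [1.1, 0.4, -0.5]
gripper_width: 0.254
```

```bash
python3 -c "
from hov import *
hover(-1,0,'m1')"
```

```text
target [ 0.5801 -0.0482] actual [ 0.5806 -0.0488  0.1618]
stone seen at expected pose? fits:
turn [-0.02 -0.13  0.07] n>= 1 then shift cm [-0.05 -0.06  0.68] n>= 1
t 36.35 pos [ 0.5806 -0.0488  0.1618] yaw -6.06 F [ 0.4  0.4 -1.3] w 0.258 q7 -0.34
```

View pics/m1s.png

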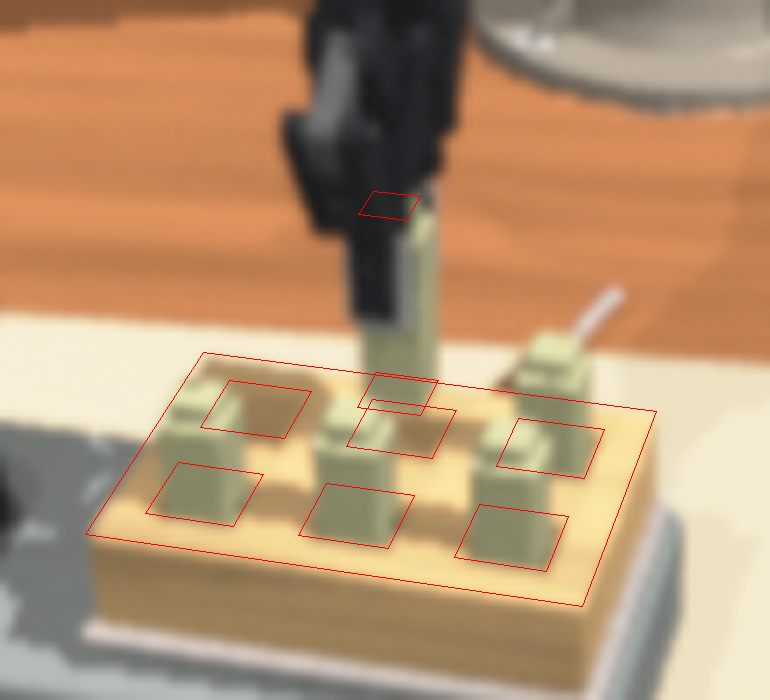

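Request:
{"method": "step_arm", "body": {
  "increments": [
    [-0.03, -0.04, 0.6, 0, 0, 0, 1],
    [0, 0, 0.6, 0, 0, 0, 1],
    [0, 0, 0.5, 0, 0, 0, 1],
    [0, 0, 0.5, 0, 0, 0, 1],
    [0, 0, 0, 0, 0, 0, 1],
    [0, 0, 0, 0, 0, 0, 1]
  ]
}}

```text
t: 36.95
eef_pos: [0.5794, -0.0487, 0.1381]
tool_rot: [-0.0, 0.999, -0.053, -0.0]
contact_force: [0.4, -0.6, -1.0]
gripper_width: 0.249
```

Request:
{"method": "step_arm", "body": {
  "increments": [
    [0, 0, 0.6, 0, 0, 0, 1],
    [0, 0, 0.6, 0, 0, 0, 1],
    [0, 0, 0.5, 0, 0, 0, 1],
    [0, 0, 0.3, 0, 0, 0, 1],
    [0, 0, 0.2, 0, 0, 0, 1],
    [0, 0, 0, 0, 0, 0, 1],
    [0, 0, 0, 0, 0, 0, 1]
  ]
}}

```text
t: 37.65
eef_pos: [0.5795, -0.0487, 0.1164]
tool_rot: [-0.0, 0.999, -0.053, 0.0]
contact_force: [-0.4, -0.9, -0.8]
gripper_width: 0.251
```

Request:
{"method": "step_arm", "body": {
  "increments": [
    [0, 0, 0.15, 0, 0, 0, 1],
    [0, 0, 0.1, 0, 0, 0, 1],
    [0, 0, 0, 0, 0, 0, 1],
    [0, 0, 0, 0, 0, 0, 1]
  ]
}}

```text
t: 38.05
eef_pos: [0.5798, -0.0487, 0.1142]
tool_rot: [0.0, 0.999, -0.053, 0.0]
contact_force: [-0.7, -0.1, 2.6]
gripper_width: 0.25
```

Request:
{"method": "step_arm", "body": {
  "increments": [
    [0, 0, 0, 0, 0, 0, 0.7],
    [0, 0, 0, 0, 0, 0, 0.62],
    [0, 0, 0, 0, 0, 0, 0.6],
    [0, 0, 0, 0, 0, 0, 0.6],
    [0, 0, -1, 0, 0, 0, 0.6],
    [0, 0, -2, 0, 0, 0, 0.6],
    [0, 0, -3, 0, 0, 0, 0.6],
    [0, 0, -3.5, 0, 0, 0, 0.6],
    [0, 0, -2, 0, 0, 0, 0.6],
    [0, 0, 0, 0, 0, 0, 0.4]
  ]
}}

```text
t: 39.05
eef_pos: [0.5815, -0.0484, 0.2331]
tool_rot: [0.0, 0.999, -0.053, 0.003]
contact_force: [0.8, -0.8, -0.3]
gripper_width: 0.557
```

```bash
python3 -c "
from hov import *
hover(-1,0,'n1')
plan((.56,.2,.24,-6.12))"
```

```text
target [ 0.5801 -0.0482] actual [ 0.5794 -0.0487  0.2294]
stone seen at expected pose? fits:
turn [ 0.01 -0.06  0.01] n>= 1 then shift cm [ 0.06 -0.06  7.44] n>= 2
t 39.15 pos [ 0.5794 -0.0487  0.2294] yaw -6.12 F [-0.3 -0.2  0.4] w 0.603 q7 -0.3
turn [ 0.01 -0.06 -0.  ] n>= 1 then shift cm [ -4.59 -24.52  -1.06] n>= 5
t 39.15 pos [ 0.5794 -0.0487  0.2294] yaw -6.12 F [-0.3 -0.2  0.4] w 0.603 q7 -0.3
```

View pics/n1s.png

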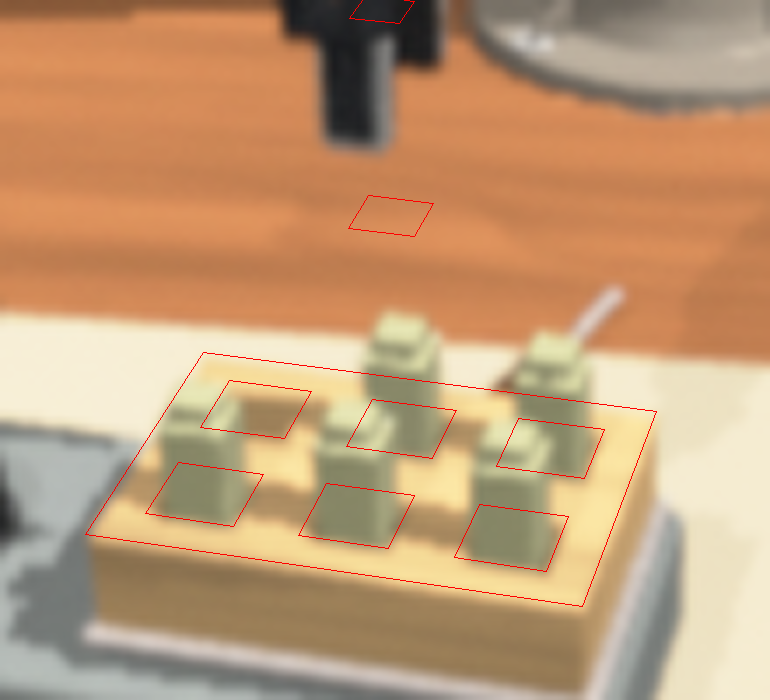

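View pics/n1t.png

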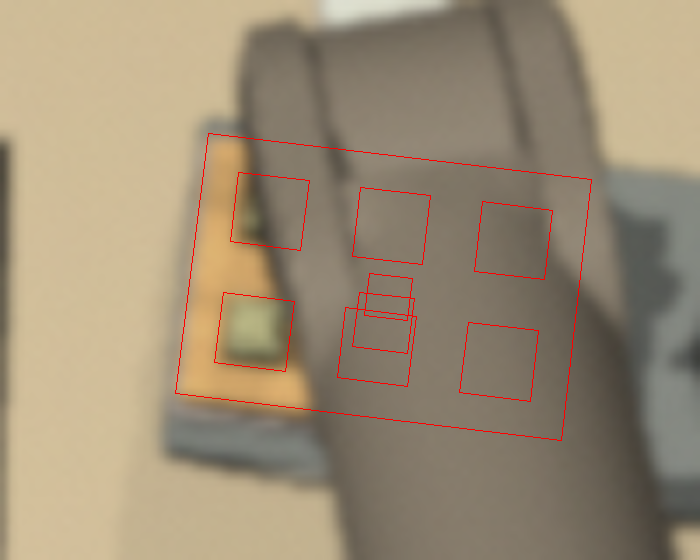

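Request:
{"method": "step_arm", "body": {
  "increments": [
    [-0.4, -2, -0.5, 0, 0, 0, 0.2],
    [-0.8, -4, -0.5, 0, 0, 0, 0.1],
    [-0.8, -4, 0, 0, 0, 0, 0],
    [-0.6, -3, 0, 0, 0, 0, 0],
    [0, 0, 0, 0, 0, 0, 0],
    [0, 0, 0, 0, 0, 0, 0]
  ]
}}

```text
t: 39.75
eef_pos: [0.5666, 0.0836, 0.2376]
tool_rot: [0.0, 0.999, -0.052, -0.001]
contact_force: [0.4, -1.2, -0.8]
gripper_width: 1.0
```

```bash
cat > dial.py <<'E'
from see import *;from plan import *
BZ=np.array([.587,-.2195])
def bezel(pics,x0=BZ):
    th=np.arange(60)*2*np.pi/60;r=.032
    segs=[(np.array([r*np.cos(a),r*np.sin(a),.084]),np.array([r*np.cos(a+.1047),r*np.sin(a+.1047),.084])) for a in th]
    return fitedge(pics,segs,[*x0,0],sc=(.003,.003,1e-6))
def unwrap(p,c,z=.081,name=None):
    # rectified dial 200px=64mm ; up=+x world, left=+y
    n=400;g=(np.arange(n)-n/2+.5)/n*.07
    X=np.stack([c[0]-g[:,None]+0*g[None],c[1]-g[None]+0*g[:,None],np.full((n,n),z)],-1).reshape(-1,3)
    m=proj(p,X).astype(np.float32).reshape(n,n,2)
    im=cv2.remap(p["pixels"],m[...,0],m[...,1],cv2.INTER_CUBIC)
    if name: cv2.imwrite("pics/"+name,im[...,::-1])
    return im
def prof(p,c,radii,z=.081):
    a=np.radians(np.arange(0,360,1.))
    X=np.stack([np.stack([c[0]+r*np.cos(a),c[1]+r*np.sin(a),np.full(len(a),z)],-1) for r in radii])
    m=proj(p,X.reshape(-1,3)).astype(np.float32).reshape(len(radii),len(a),2)
    g=cv2.cvtColor(p["pixels"],cv2.COLOR_RGB2GRAY).astype(np.float32)
    return cv2.remap(g,m[...,0],m[...,1],cv2.INTER_CUBIC)
E
python3 -c "
from dial import *
t=cam('top','o_t.png');s=cam('scene')
for nm,p in (('t',t),('s',s)):
    c,f=bezel([p]);print(nm,c,f)
    unwrap(p,c[:2],name='dial_'+nm+'.png')
    for q in ('zero_mark','needle_tip','bezel_centre'):
        for d in bot.pinpoint(p,q)[:2]:
            X=onz(p,[d['point']],.081)[0]-[c[0],c[1],0];print(q,round(d['score'],2),X,np.hypot(X[0],X[1]).round(4),np.degrees(np.arctan2(X[1],X[0])).round(1))
    P=prof(p,c[:2],[.012,.015,.018,.021,.024,.027])
    m=P.mean(0); 
    for k in range(0,360,10): print(k,P[:,k].round(0).astype(int),end=' | ')
    print()
plan()
im=cv2.hconcat([cv2.imread('pics/dial_t.png'),cv2.imread('pics/dial_s.png')]);cv2.imwrite('pics/dial1.png',im)
"
```

```text
t [ 0.5861 -0.2264 -0.    ] -18.204726623455034
zero_mark 0.71 [-0.0007  0.1727  0.081 ] 0.1727 90.2
zero_mark 0.7 [ 0.0166 -0.0227  0.081 ] 0.0281 -53.9
bezel_centre 0.83 [0.0073 0.005  0.081 ] 0.0088 34.4
0 [215 216 216 213 206 189] | 10 [216 216 216 214 208 193] | 20 [216 217 216 213 205 188] | 30 [216 217 216 214 208 186] | 40 [213 218 216 208 203 189] | 50 [207 214 215 207 195 177] | 60 [193 205 209 207 199 183] | 70 [182 188 191 188 175 158] | 80 [182 183 183 181 170 151] | 90 [195 198 200 203 199 184] | 100 [207 212 213 210 200 178] | 110 [214 217 217 213 201 177] | 120 [216 217 217 214 199 172] | 130 [217 217 215 209 190 162] | 140 [217 217 212 202 180 151] | 150 [217 217 214 209 194 171] | 160 [217 217 216 215 206 177] | 170 [217 217 216 211 200 174] | 180 [217 217 216 210 198 169] | 190 [217 217 215 211 202 178] | 200 [217 216 214 210 199 174] | 210 [217 216 215 210 197 170] | 220 [217 216 216 212 202 177] | 230 [216 216 216 211 202 178] | 240 [216 216 216 211 204 184] | 250 [215 216 216 211 200 181] | 260 [214 216 216 212 204 185] | 270 [214 215 216 213 203 189] | 280 [214
[... 978 characters left out ...]
2 252 251] | 170 [242 251 251 252 251 251] | 180 [233 250 251 251 251 248] | 190 [209 241 249 251 251 251] | 200 [182 223 242 251 250 249] | 210 [182 223 244 251 251 252] | 220 [212 239 250 251 251 251] | 230 [242 251 252 252 252 249] | 240 [251 252 252 252 252 252] | 250 [251 252 252 252 252 251] | 260 [249 249 252 252 251 246] | 270 [244 245 251 252 251 242] | 280 [225 219 240 249 248 235] | 290 [205 188 217 233 235 213] | 300 [205 181 178 195 196 163] | 310 [223 209 186 195 177 121] | 320 [241 240 234 222 224 148] | 330 [249 248 251 243 214 168] | 340 [252 251 247 248 224 155] | 350 [252 252 249 237 209 153] | 
t 40.15 pos [0.5675 0.0825 0.2387] yaw -6.19 F [ 0.1  0.3 -0.7] w 1.0 q7 -0.54
```

View pics/dial1.png

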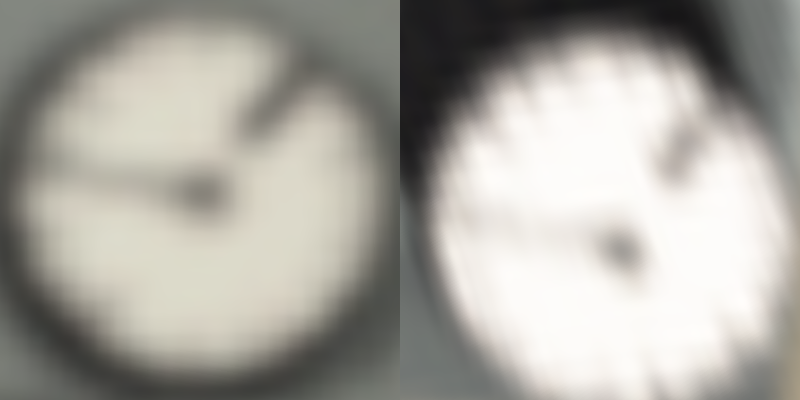

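View pics/o_t.png

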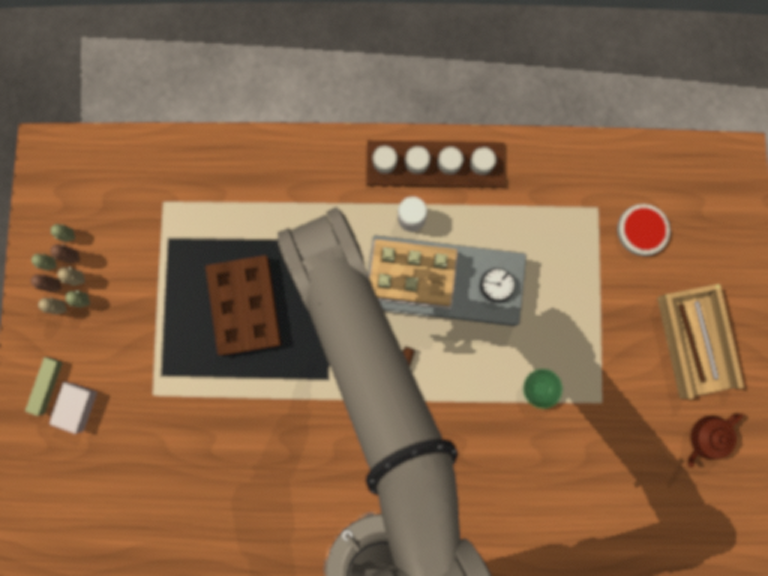

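```bash
cat >> dial.py <<'E'
def white(p,c,z=.083):
    g=cv2.cvtColor(p["pixels"],cv2.COLOR_RGB2GRAY)
    u=proj(p,[[c[0],c[1],z]])[0]
    big=cv2.resize(g,None,fx=6,fy=6,interpolation=cv2.INTER_CUBIC)
    m=(big>135).astype(np.uint8);m=cv2.morphologyEx(m,cv2.MORPH_CLOSE,np.ones((31,31)))
    n,l,st,ce=cv2.connectedComponentsWithStats(m)
    k=l[int((u[1]+.5)*6),int((u[0]+.5)*6)]
    cs=max(cv2.findContours((l==k).astype(np.uint8),cv2.RETR_EXTERNAL,cv2.CHAIN_APPROX_NONE)[0],key=cv2.contourArea)
    h=cv2.convexHull(cs).reshape(-1,2)/6.-.5+1/12
    X=onz(p,h,z)[:,:2]
    r=least_squares(lambda v:np.hypot(*(X-v[:2]).T)-v[2],[*c,.03],loss='soft_l1',f_scale=.0005).x
    return r,np.std(np.hypot(*(X-r[:2]).T)-r[2])
E
python3 -c "
from dial import *
for n in ('top','scene'):
    p=cam(n);print(n,white(p,[.5865,-.226]))
    r=white(p,[.5865,-.226])[0]
    unwrap(p,r[:2],name='dd_'+n+'.png',z=.082)
im=cv2.hconcat([cv2.imread('pics/dd_top.png'),cv2.imread('pics/dd_scene.png')]);cv2.imwrite('pics/dial2.png',im)
"
```

```text
top (array([ 0.5871, -0.2265,  0.0305]), np.float64(0.00028891310657436713))
scene (array([-0.2069, -0.0158,  1.2189]), np.float64(0.15561393415363667))
```

View pics/dial2.png

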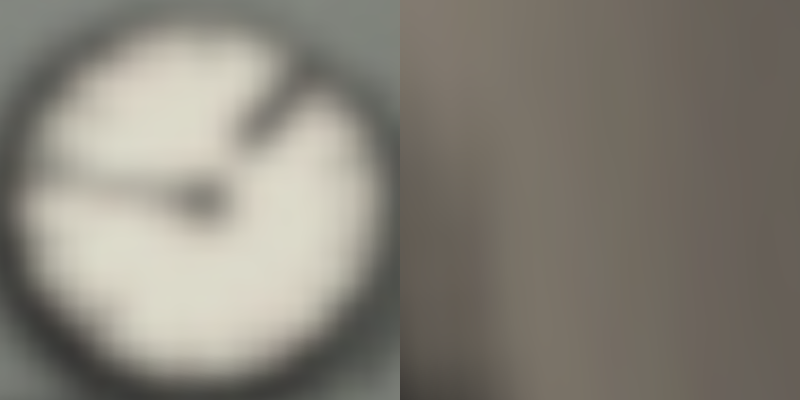

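```bash
cat >> dial.py <<'E'
def angles(p,c,zc=.082):
    out={}
    a=np.arange(0,360,1.)
    for nm,rr in (("in",np.arange(.013,.0245,.001)),):
        P=prof(p,c,rr,zc);
    d=np.clip(np.median(P)-P,0,None)
    return a,d,rr
def dirs(p,c,guess_bar,guess_needle,zc=.082,w=25):
    a,d,rr=angles(p,c,zc);res=[]
    for g in (guess_bar,guess_needle):
        k=np.abs((a-g+180)%360-180)<w
        da=((a-g+180)%360-180)[k];D=d[:,k]**1.5
        # centroid per radius -> fit line dir through points (allow centre error)
        th=g+(D*da).sum(1)/D.sum(1)
        res.append((th.round(1),round(g+(D*da).sum()/D.sum(),2)))
    return res
E
python3 -c "
from dial import *
p=cam('top')
for c in ([.5871,-.2265],[.5876,-.2270]):
  for r in dirs(p,c,-40,77): print(r)
s=cam('scene')
g=cv2.cvtColor(s['pixels'],cv2.COLOR_RGB2GRAY)
u=proj(s,[[.587,-.2265,.083]])[0];print(u)
unwrap(s,[.587,-.2265],name='e_s.png',z=.082)
crop(s,u[0],u[1],25,'e_c.png',16)
im=cv2.hconcat([cv2.imread('pics/e_s.png'),cv2.resize(cv2.imread('pics/e_c.png'),(400,400))]);cv2.imwrite('pics/e.png',im)
plan((.587,-.2262,.2,-60),(.587,-.2262,.064,-60))
"
```

```text
(array([-38.7, -38.8, -38.7, -38.7, -38.9, -39.1, -39.3, -39.5, -39.8,
       -39.9, -39.9, -40. ]), np.float64(-39.32))
(array([81. , 81.4, 81.8, 81.8, 81.9, 81.9, 81.4, 80.3, 79.2, 78. , 77. ,
       76.5]), np.float64(79.71))
(array([-38.6, -38.5, -38.4, -38.6, -38.8, -39. , -39.3, -39.6, -39.7,
       -39.8, -39.8, -40. ]), np.float64(-39.2))
(array([83.3, 83.4, 83.7, 83.8, 83.8, 83.7, 83.4, 82.3, 80.8, 79.4, 78.1,
       77. ]), np.float64(81.37))
[165.7573 187.514 ]
turn [-0.   -0.   53.86] n>= 7 then shift cm [27.77 13.77  3.88] n>= 7
turn [0. 0. 0.] n>= 0 then shift cm [ 0.   0.  13.6] n>= 3
t 40.35 pos [0.5674 0.0832 0.2388] yaw -6.14 F [0.3 0.6 1. ] w 1.0 q7 -0.54
```

View pics/e.png

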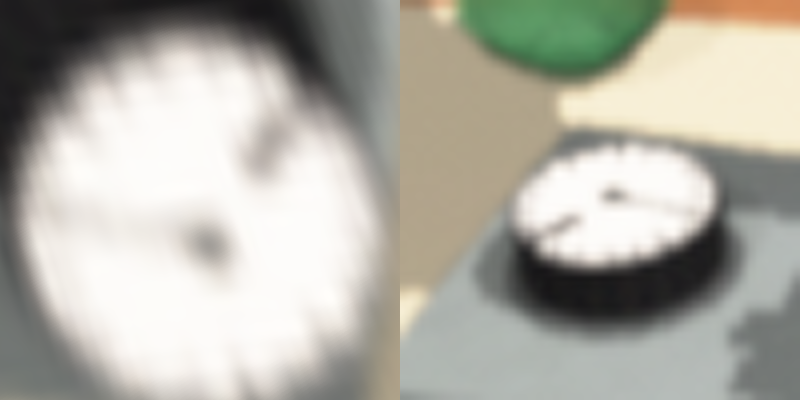

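Request:
{"method": "step_arm", "body": {
  "increments": [
    [0, 0, 0, 0, 0, 7.7, 0],
    [0, 0, 0, 0, 0, 7.7, 0],
    [0, 0, 0, 0, 0, 7.7, 0],
    [0, 0, 0, 0, 0, 7.7, 0],
    [0, 0, 0, 0, 0, 7.7, 0],
    [0, 0, 0, 0, 0, 7.7, 0],
    [0, 0, 0, 0, 0, 7.65, 0],
    [1.8, 0.9, 0, 0, 0, 0, 0],
    [3.6, 1.8, 0, 0, 0, 0, 0],
    [4.2, 2.1, 0, 0, 0, 0, 0],
    [4.2, 2.1, 0, 0, 0, 0, 0],
    [4.2, 2.1, 0, 0, 0, 0, 0],
    [4, 1.95, 1, 0, 0, 0, 0],
    [3, 1.5, 1, 0, 0, 0, 0],
    [1.8, 0.9, 1, 0, 0, 0, 0],
    [0.97, 0.45, 0.9, 0, 0, 0, 0],
    [0, 0, 0, 0, 0, 0, 0],
    [0, 0, 0, 0, 0, 0, 0]
  ]
}}

```text
t: 42.15
eef_pos: [0.5872, -0.2245, 0.1998]
tool_rot: [-0.0, 0.867, -0.499, -0.0]
contact_force: [-0.8, 0.7, 0.7]
gripper_width: 1.002
```

```bash
python3 -c "
from dial import *
plan((.587,-.2262,.1,-60),(.587,-.2262,.064,-60))
"
```

```text
turn [-0.03  0.05  0.12] n>= 1 then shift cm [0.14 0.11 9.98] n>= 2
turn [0. 0. 0.] n>= 0 then shift cm [0.  0.  3.6] n>= 1
t 42.15 pos [ 0.5872 -0.2245  0.1998] yaw -59.88 F [-0.8  0.7  0.7] w 1.002 q7 -0.87
```

Request:
{"method": "step_arm", "body": {
  "increments": [
    [0.14, 0.1, 2, 0, 0, 0, 0],
    [0, 0, 4, 0, 0, 0, 0],
    [0, 0, 4, 0, 0, 0, 0],
    [0, 0, 0, 0, 0, 0, 0],
    [0, 0, 0, 0, 0, 0, 0]
  ]
}}

```text
t: 42.65
eef_pos: [0.5874, -0.2263, 0.1007]
tool_rot: [-0.0, 0.867, -0.499, -0.0]
contact_force: [-0.0, -0.5, 0.5]
gripper_width: 0.998
```

```bash
python3 -c "
from dial import *
s=cam('scene');crop(s,166,180,40,'f1.png',10)
plan((.587,-.2262,.064,-60))
"
```

```text
turn [-0.13 -0.09  0.11] n>= 1 then shift cm [-0.14  0.08  3.8 ] n>= 1
t 42.7 pos [ 0.5884 -0.227   0.102 ] yaw -59.89 F [ 0.2 -0.   0.8] w 1.0 q7 -0.9
```

View pics/f1.png

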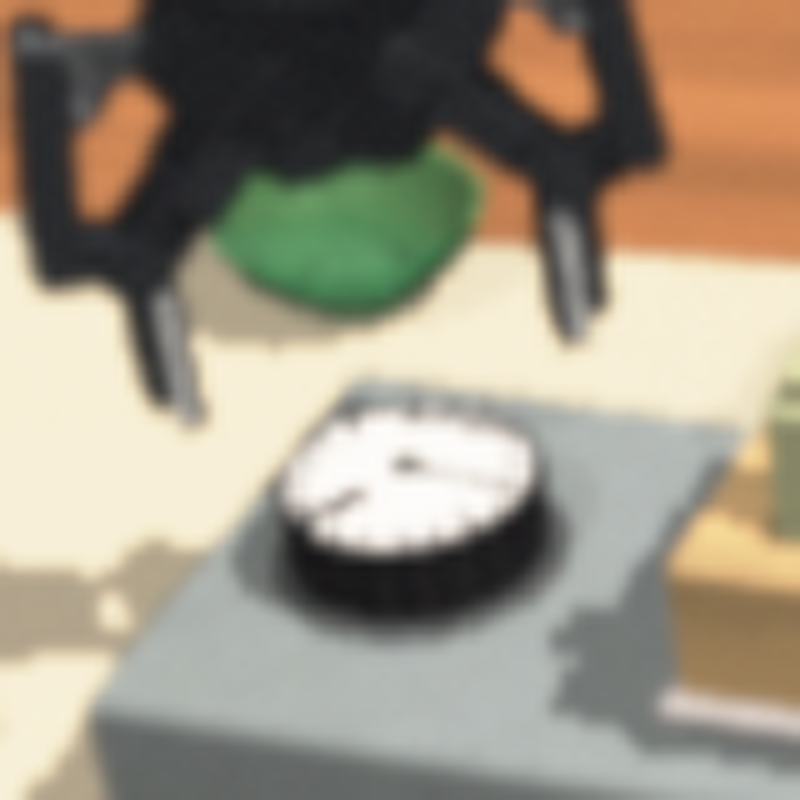

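Request:
{"method": "step_arm", "body": {
  "increments": [
    [-0.06, 0.02, 1.5, 0, 0, 0, 0],
    [0, 0, 1.5, 0, 0, 0, 0],
    [0, 0, 0.65, 0, 0, 0, 0],
    [0, 0, 0, 0, 0, 0, 0],
    [0, 0, 0, 0, 0, 0, 0]
  ]
}}

```text
t: 43.2
eef_pos: [0.5862, -0.2275, 0.0632]
tool_rot: [0.0, 0.866, -0.5, -0.0]
contact_force: [0.8, -0.3, 0.6]
gripper_width: 1.0
```

```bash
python3 -c "
from dial import *
s=cam('scene');crop(s,166,180,40,'f2.png',10)
plan((.587,-.2262,.064,-60))
"
```

```text
turn [-0.02 -0.01  0.02] n>= 1 then shift cm [-0.09 -0.11 -0.05] n>= 1
t 43.25 pos [ 0.5865 -0.2276  0.0635] yaw -59.98 F [-0.3  0.5  0.1] w 1.0 q7 -0.91
```

View pics/f2.png

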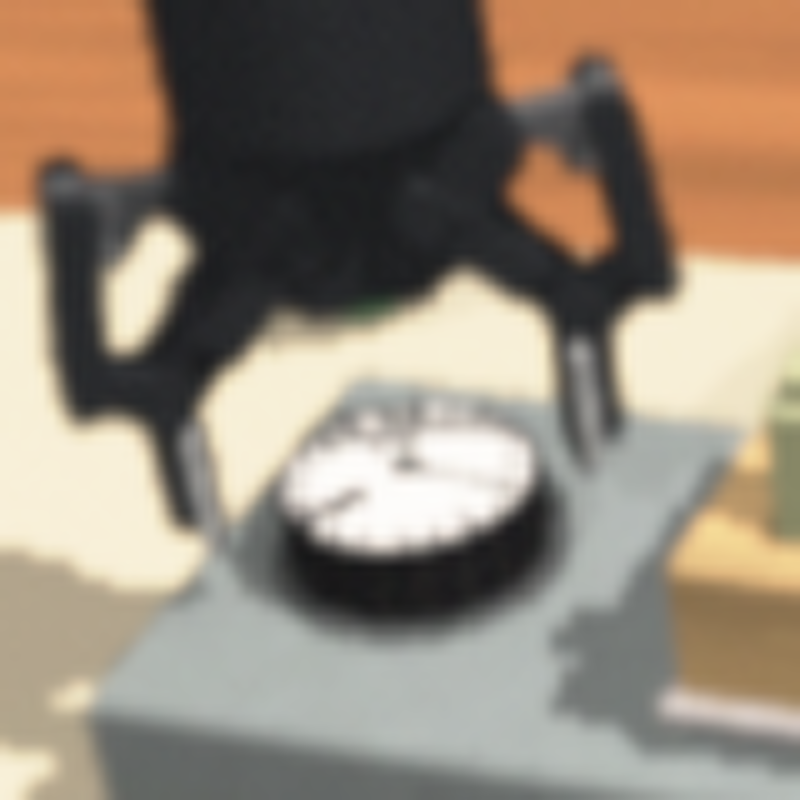

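Request:
{"method": "step_arm", "body": {
  "increments": [
    [-0.08, -0.1, 0, 0, 0, 0, 0.05],
    [0, 0, 0, 0, 0, 0, 0.1],
    [0, 0, 0, 0, 0, 0, 0.15],
    [0, 0, 0, 0, 0, 0, 0.2],
    [0, 0, 0, 0, 0, 0, 0.25],
    [0, 0, 0, 0, 0, 0, 0.3],
    [0, 0, 0, 0, 0, 0, 0.4],
    [0, 0, 0, 0, 0, 0, 0.4]
  ],
  "squeeze": 25
}}

```text
t: 44.05
eef_pos: [0.5863, -0.2251, 0.0636]
tool_rot: [-0.0, 0.866, -0.5, -0.001]
contact_force: [-2.5, 2.7, 4.9]
gripper_width: 0.737
```

```bash
python3 -c "
from dial import *
s=cam('scene');crop(s,166,180,40,'f3.png',10)
plan((.587,-.2262,.064,-60));o=pose()[0];print(o['contact_force'],o['torque'])
"
```

```text
turn [0.03 0.09 0.06] n>= 1 then shift cm [ 0.13 -0.01 -0.04] n>= 1
t 44.1 pos [ 0.5863 -0.2251  0.0636] yaw -59.94 F [-2.8  2.8  5.1] w 0.74 q7 -0.91
[-2.79    2.7967  5.0764] [ 0.7913  0.7131 -0.0081]
```

View pics/f3.png

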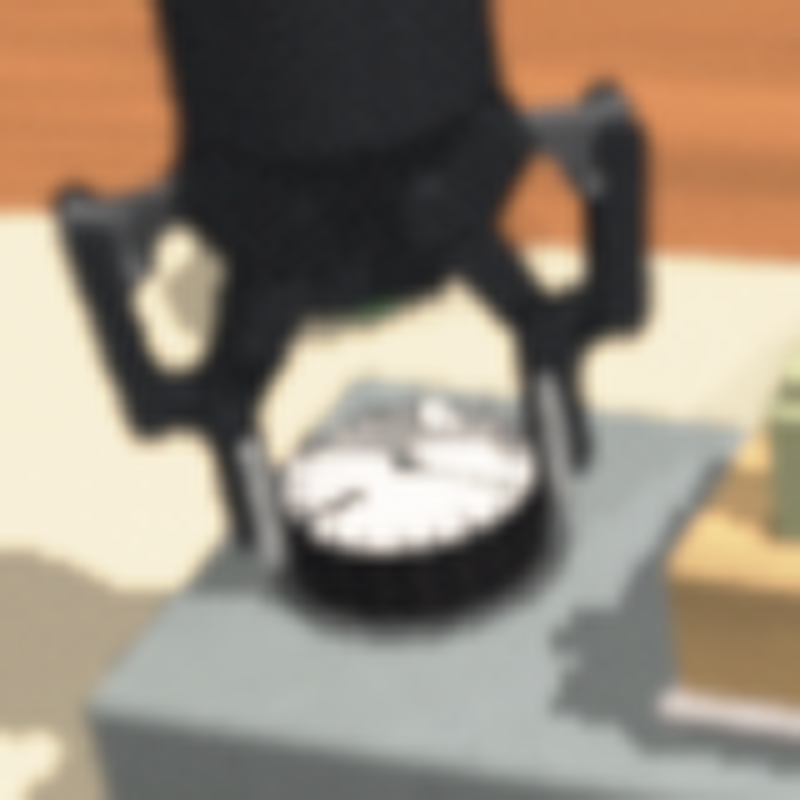

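Request:
{"method": "step_arm", "body": {
  "increments": [
    [-0.1, 0, 0, 0, 0, 0, 0.4],
    [0, 0, 0, 0, 0, -4, 0.4],
    [0, 0, 0, 0, 0, -6, 0.4],
    [0, 0, 0, 0, 0, -6, 0.4],
    [0, 0, 0, 0, 0, -6, 0.4],
    [0, 0, 0, 0, 0, -6, 0.4],
    [0, 0, 0, 0, 0, -6, 0.4],
    [0, 0, 0, 0, 0, -6, 0.4],
    [0, 0, 0, 0, 0, -6, 0.4],
    [0, 0, 0, 0, 0, -6, 0.4],
    [0, 0, 0, 0, 0, -4, 0.4],
    [0, 0, 0, 0, 0, 0, 0.4]
  ]
}}

```text
t: 45.3
eef_pos: [0.5877, -0.226, 0.0637]
tool_rot: [0.0, 0.999, -0.035, 0.002]
contact_force: [4.4, -0.8, -0.6]
gripper_width: 0.734
```

```bash
python3 -c "
from dial import *
s=cam('scene');crop(s,166,180,40,'f4.png',10)
plan();o=pose()[0];print(o['contact_force'],o['torque'])
"
```

```text
t 45.35 pos [ 0.5877 -0.226   0.0637] yaw -4.08 F [ 5.  -1.7 -1.3] w 0.741 q7 -0.09
[ 5.0041 -1.6634 -1.2658] [-0.3006 -0.8682  0.0147]
```

View pics/f4.png

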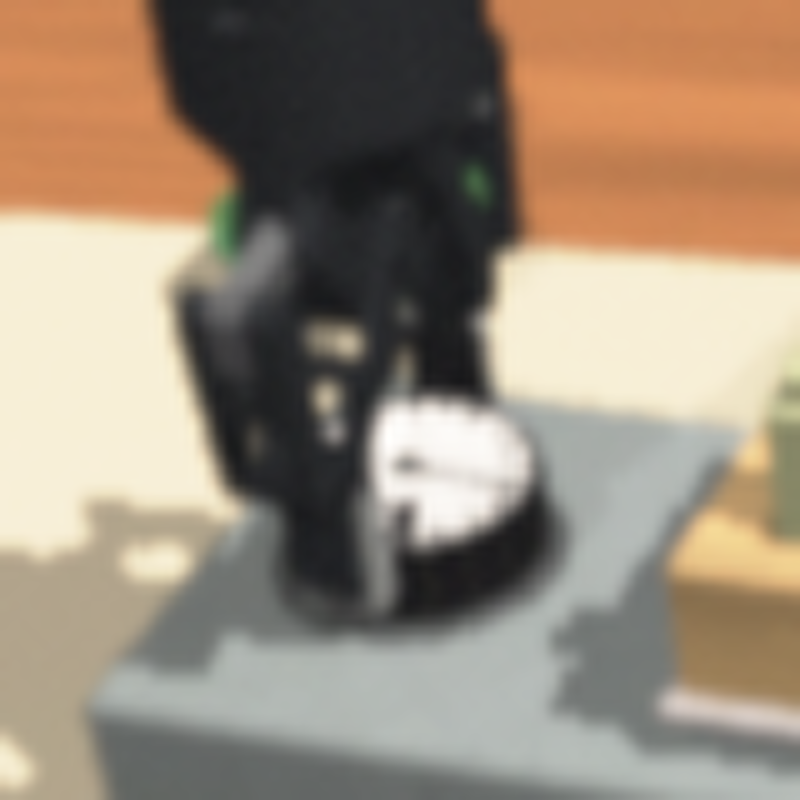

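Request:
{"method": "step_arm", "body": {
  "increments": [
    [0.12, 0, 0, 0, 0, 0, 0.4],
    [0, 0, 0, 0, 0, -4, 0.4],
    [0, 0, 0, 0, 0, -6, 0.4],
    [0, 0, 0, 0, 0, -6, 0.4],
    [0, 0, 0, 0, 0, -6, 0.4],
    [0, 0, 0, 0, 0, -6, 0.4],
    [0, 0, 0, 0, 0, -6, 0.4],
    [0, 0, 0, 0, 0, -6, 0.4],
    [0, 0, 0, 0, 0, -6, 0.4],
    [0, 0, 0, 0, 0, -6, 0.4],
    [0, 0, 0, 0, 0, -6, 0.4],
    [0, 0, 0, 0, 0, -4, 0.4],
    [0, 0, 0, 0, 0, -2, 0.4],
    [0, 0, 0, 0, 0, 0, 0.4]
  ]
}}

```text
t: 46.75
eef_pos: [0.5896, -0.2252, 0.0638]
tool_rot: [0.001, 0.866, 0.5, 0.002]
contact_force: [8.4, 0.5, -2.2]
gripper_width: 0.734
```

```bash
python3 -c "
from dial import *
s=cam('scene');crop(s,166,180,40,'f5.png',10)
plan();o=pose()[0];print(o['contact_force'],o['torque'])
"
```

```text
t 46.8 pos [ 0.5896 -0.2252  0.0638] yaw 60.0 F [ 7.6 -0.2 -1.1] w 0.733 q7 0.86
[ 7.5656 -0.2052 -1.1006] [-0.1897 -1.4593  0.068 ]
```

View pics/f5.png

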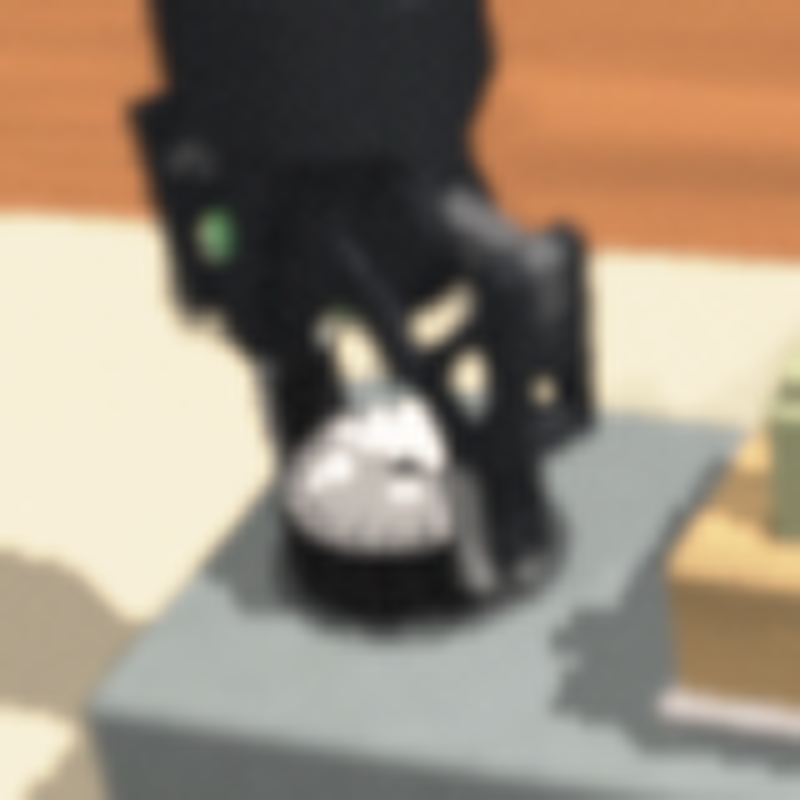

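Request:
{"method": "step_arm", "body": {
  "increments": [
    [0.07, 0.13, 0, 0, 0, 0, 0.4],
    [0, 0, 0, 0, 0, 0, 0.25],
    [0, 0, 0, 0, 0, 0, 0.1],
    [0, 0, 0, 0, 0, 0, 0],
    [0, 0, 0, 0, 0, 0, 0],
    [0, 0, -1, 0, 0, 0, 0],
    [0, 0, -2.5, 0, 0, 0, 0],
    [0, 0, -4, 0, 0, 0, 0],
    [0, 0, -4.5, 0, 0, 0, 0],
    [0, 0, -4, 0, 0, 0, 0],
    [0, 0, -1.5, 0, 0, 0, 0],
    [2, -1.3, 0, 0, 0, 0, 0],
    [4, -2.6, 0, 0, 0, 0, 0],
    [4, -2.7, 0, 0, 0, 0, 0],
    [4, -2.7, 0, 0, 0, 0, 0],
    [4, -2.7, 0, 0, 0, 0, 0],
    [4, -2.7, 0, 0, 0, 0, 0],
    [3, -2, 0, 0, 0, 0, 0],
    [1.5, -1, 0, 0, 0, 0, 0],
    [0, 0, 0, 0, 0, 0, 0]
  ]
}}

```text
t: 48.8
eef_pos: [0.5668, 0.0964, 0.2387]
tool_rot: [-0.001, 0.864, 0.503, 0.0]
contact_force: [0.7, 0.0, 0.4]
gripper_width: 1.0
```

```bash
python3 -c "
from dial import *
t=cam('top','g_t.png');s=cam('scene','g_s.png')
print(white(t,[.587,-.2262]))
unwrap(t,[.5873,-.2265],name='g1.png',z=.083);unwrap(s,[.5873,-.2265],name='g2.png',z=.083)
im=cv2.hconcat([cv2.imread('pics/g1.png'),cv2.imread('pics/g2.png')]);cv2.imwrite('pics/g.png',im)
for nm,p in (('t',t),('s',s)):
    for q in ('zero_mark','needle_tip','bezel_centre'):
        for d in bot.pinpoint(p,q)[:2]: print(nm,q,d['score'],d['point'],onz(p,[d['point']],.083)[0])
plan()
"
```

```text
(array([ 0.5874, -0.2263,  0.0303]), np.float64(0.000320476519719581))
t zero_mark 0.61 [328.5, 188.2] [ 0.5891 -0.2157  0.083 ]
t zero_mark 0.4 [272.4, 189.7] [ 0.5819 -0.0461  0.083 ]
s zero_mark 0.67 [176.1, 186.7] [ 0.5804 -0.2021  0.083 ]
s zero_mark 0.32 [237.0, 192.0] [ 0.5838 -0.0485  0.083 ]
s needle_tip 0.28 [233.9, 183.0] [ 0.5467 -0.063   0.083 ]
s needle_tip 0.18 [238.1, 194.1] [ 0.592  -0.0444  0.083 ]
s bezel_centre 0.68 [167.6, 187.3] [ 0.5855 -0.2223  0.083 ]
s bezel_centre 0.4 [175.4, 188.2] [ 0.5869 -0.2018  0.083 ]
t 49.2 pos [0.5682 0.0912 0.2382] yaw 59.91 F [-0.1  1.2 -0.7] w 1.002 q7 0.45
```

View pics/g.png

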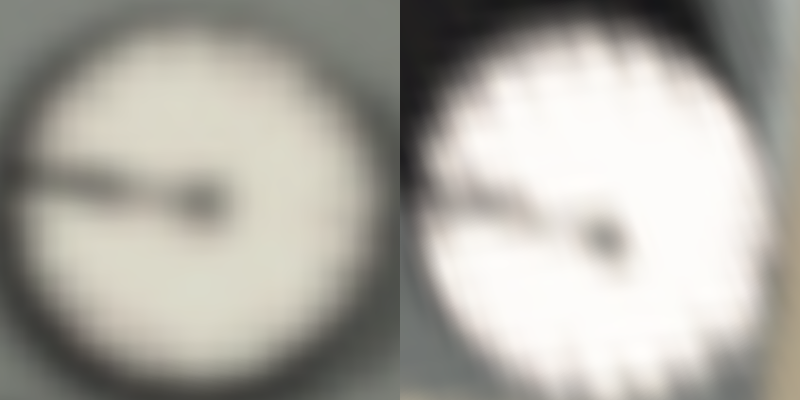

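View pics/g_s.png

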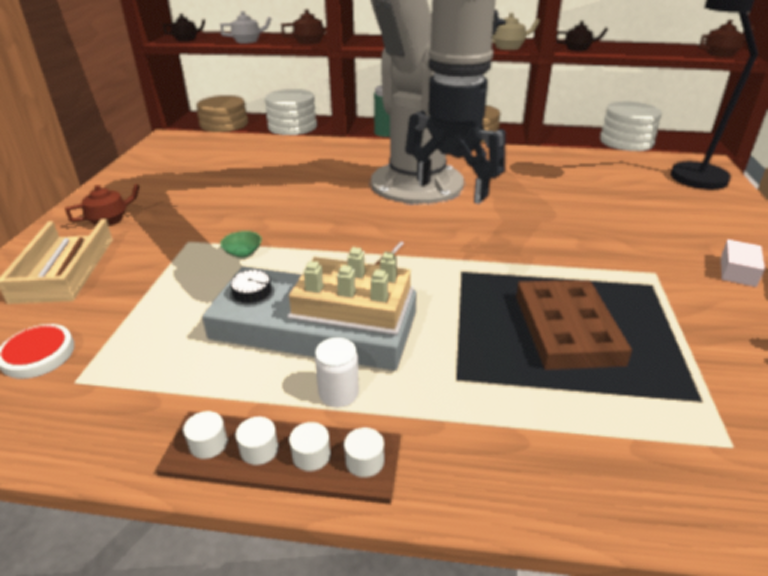

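```bash
cat > nd.py <<'E'
from dial import *
def rect_img(p,gray,c,z,n=280,mm=.25):
    g=(np.arange(n)-n/2+.5)*mm*1e-3
    X=np.stack([c[0]-g[:,None]+0*g[None],c[1]-g[None]+0*g[:,None],np.full((n,n),z)],-1).reshape(-1,3)
    m=proj(p,X).astype(np.float32).reshape(n,n,2)
    return cv2.remap(gray,m[...,0],m[...,1],cv2.INTER_CUBIC)
def fitline(I,phi0,r1,r2,mm=.25):
    n=I.shape[0];v,u=np.mgrid[:n,:n];x=-(v-n/2+.5)*mm;y=-(u-n/2+.5)*mm
    def res(q,full=False):
        th,e,dep,w,b,bx,by=q
        a=x*np.cos(th)+y*np.sin(th);t=-x*np.sin(th)+y*np.cos(th)
        return a,t,b+bx*x+by*y-dep*np.exp(-.5*((t-e)/w)**2)
    a0=x*np.cos(phi0)+y*np.sin(phi0);t0=-x*np.sin(phi0)+y*np.cos(phi0)
    k=(a0>r1)&(a0<r2)&(np.abs(t0)<4.5)
    f=lambda q:(I-res(q)[2])[k]
    r=least_squares(f,[phi0,0,40,1.,200,0,0],x_scale=[.1,.5,20,.5,50,1,1],loss='soft_l1',f_scale=5)
    return np.degrees(r.x[0]),r.x[1:5],np.sqrt(np.mean(r.fun**2))
def hub(I,mm=.25,R=5):
    n=I.shape[0];v,u=np.mgrid[:n,:n];x=-(v-n/2+.5)*mm;y=-(u-n/2+.5)*mm
    k=np.hypot(x,y)<R
    f=lambda q:(I-(q[3]-q[2]*np.exp(-.5*((x-q[0])**2+(y-q[1])**2)/q[4]**2)))[k]
    return least_squares(f,[0,0,80,200,1.5]).x
E
python3 - <<'E'
from nd import *
t=cam("top");s=cam("scene")
C=np.array([.5873,-.2264])
old=cv2.resize(cv2.cvtColor(cv2.imread("pics/o_t.png"),cv2.COLOR_BGR2GRAY),(512,384),interpolation=cv2.INTER_AREA).astype(np.float32)
new=cv2.cvtColor(t["pixels"],cv2.COLOR_RGB2GRAY).astype(np.float32)
os=np.full((384,512),200,np.float32)
a=cv2.resize(cv2.cvtColor(cv2.imread("pics/e_c.png"),cv2.COLOR_BGR2GRAY),(50,50),interpolation=cv2.INTER_AREA)
os[187-25:187+25,165-25:165+25]=a
ns=cv2.cvtColor(s["pixels"],cv2.COLOR_RGB2GRAY).astype(np.float32)
for nm,p,o,nw in (("top",t,old,new),("scene",s,os,ns)):
    Io=rect_img(p,o,C,.083);In=rect_img(p,nw,C,.083)
    print(nm,"hub old",hub(Io).round(2),"hub new",hub(In).round(2))
    h=hub(Io);Ch=C+h[:2]*1e-3
    Ih=rect_img(p,o,Ch,.083);Ihn=rect_img(p,nw,Ch,.083)
    for r in ((5,18),(6,20),(7,22)): print(" needle old",fitline(Ih,np.radians(80),*r))
    for r in ((13,24),(14,26)):
        print(" bar old",fitline(Io,np.radians(-40),*r)," bar new",fitline(In,np.radians(80),*r))
    for r in ((4,10),(4,12)): print(" needle new inner",fitline(Ihn,np.radians(80),*r))
E
```

```text
top hub old [ -0.24  -0.04  76.69 211.6    4.1 ] hub new [ -0.45   0.07  86.76 218.69   4.25]
 needle old (np.float64(81.46509368462576), array([  0.0319,  40.161 ,   3.3056, 204.0223]), np.float64(2.654386648292904))
 needle old (np.float64(81.57756434785124), array([  0.009 ,  36.6989,   3.1927, 206.765 ]), np.float64(2.5802757018779503))
 needle old (np.float64(80.44137908252233), array([  0.1776,  35.27  ,   3.2129, 211.7216]), np.float64(3.1498013044815316))
 bar old (np.float64(-42.57853658140705), array([  0.9947,  80.7628,   3.4675, 258.4229]), np.float64(3.1009434454264664))  bar new (np.float64(79.53228264384163), array([  0.9089,  76.2275,   3.1043, 231.7445]), np.float64(2.7241899197567285))
 bar old (np.float64(-41.91756565019995), array([  0.7087,  77.1059,   3.3883, 252.1338]), np.float64(2.4959878973585563))  bar new (np.float64(79.76652513057786), array([  0.8668,  77.5429,   3.1729, 229.8016]), np.float64(2.3052274900188943))
 needle new inner (np.float64(80.94288539482044), array([  0.4176,  54.9337,   3.4644, 206.247 ]), np.float64(2.099871590270236))
 needle new 
[... 680 characters left out ...]
y([ -3.465 ,  51.4682,   3.0546, 244.9702]), np.float64(5.620935035596752))  bar new (np.float64(70.06284743416316), array([  8.3703, 163.8046,   4.3964, 289.1413]), np.float64(3.6372836449659323))
 bar old (np.float64(-39.1603012091225), array([ -2.0574,  60.1478,   3.1313, 278.5741]), np.float64(12.150799017010268))  bar new (np.float64(76.00810000752267), array([  5.4871,  90.942 ,   3.3887, 286.776 ]), np.float64(4.608597798130558))
 needle new inner (np.float64(97.12396697920063), array([ -2.4088, -16.2226,   2.4109, 232.7557]), np.float64(1.827032776740814))
 needle new inner (np.float64(96.49728677751904), array([ -3.3042, -35.2972,   3.9738, 221.3542]), np.float64(2.427486613004744))
```

```bash
python3 - <<'E'
from dial import *
from hov import well,RK
s=cam("scene");t=cam("top")
segs=[];vs=[]
for a,b in ((1,-1),(1,0),(1,1),(-1,0),(-1,1)):
    w=well(a,b);segs.append(rect(0,0,.016,.016,.1115+.042)+rect(0,0,.022,.022,.1115+.034));vs.append([w[0]-.0005,w[1],RK[2]])
overlay(s,segs,vs,"fin.png",(190,290,140,220),7)
plan()
E
```

```text
t 49.4 pos [0.568  0.0921 0.2383] yaw 60.0 F [-0.3  0.8  0.6] w 1.001 q7 0.45
```

View pics/fin.png

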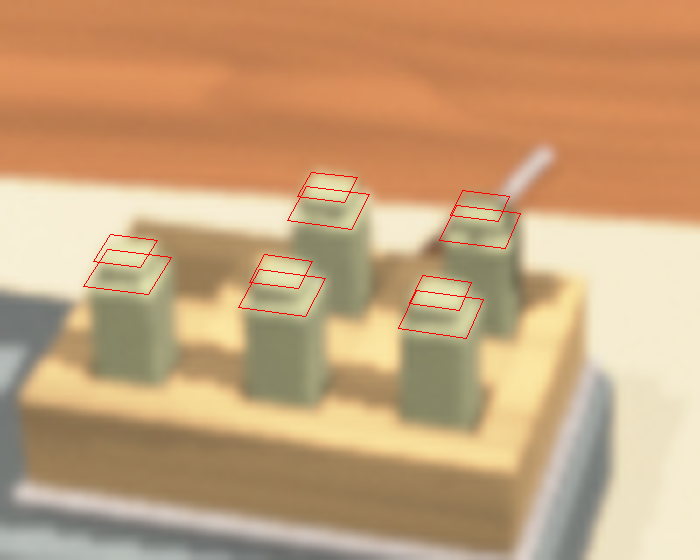

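```bash
python3 -c "
from station import bot
print(bot.hand_in())"
```

```text
the job is handed in; nothing more can be done
None
```

I moved all four seal blanks from the tray into free wells of the rack, turned the bezel so the zero lies under the needle, let go and handed the job in. It took about 50 s of the 210 s allowed.

- **Blanks:** each one touched the well floor with about 3–5 N before I let go. In the last picture all five, including the one already in the rack, stand upright with their tops at the seated height. The sixth well is empty and so is the tray.
- **Bezel:** I turned it about 120° counter-clockwise in one grip. From the top camera the zero bar ends up at about 80.4–81.2° and the needle at about 81.3°, both measured around the dial's hub. I trust that to about 1.5–2°, and the bar itself is about 12° wide there.
- **Check that failed:** I could not confirm the angle from the scene camera, because my line fits on its picture did not give usable values. With the bar under the needle, most of the needle no longer shows, so its angle comes mainly from the pictures taken before the turn.
- **Bystanders:** the dish, tin and graver were not touched, and the last pictures show them in place. My fits of the tray's angle drifted by under 1° over the job, either from pulling the blanks out or from measuring error. I saw no larger knock.

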